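# Cover the mosaic tray on the air stand, then open the air cock

## Task

Put the blue cover on the tray of mosaic pieces that stands on the air stand: turn it so that its two cut corners lie over the tray's two cut corners, and set it fully down so that its skirt fits over the tray's raised top all round. Let go of it, and only then turn the yellow handle of the air cock a quarter turn from shut (across the pipe) to fully open, against its stop (in line with the pipe, pointing away from the stand). Leave the tray on its stand, and leave the other things on the bench where they are.

Things in the scene. Friction and masses are not known exactly. Their poses are not given: they have to be found in the camera images.
- cover: Loose blue cover, 0.2 to 0.45 kg, upright: 134 mm (x) by 94 mm (y), two corners cut off 24 mm at 45 degrees at its +x end, the others square. Origin: centre of its underside, the skirt's lower edge; z up. Skirt 4 mm thick, 15 mm high, hollow inside; top face 20 mm above the origin. On it, central, a white grip rib along x: 70 mm long, 14 mm thick, 20 to 56 mm above the origin.
- cover_nose (a point): Middle of the cover's cut-cornered end, at its lower edge: 67 mm along the cover's +x from its origin.
- tray: Loose aluminium tray of mosaic pieces, seated on the stand, outline as the cover's, cut corners at its +x end. Origin: centre of its underside, z up. A shoulder round its edge is 19 mm up; inside it a raised top of like shape stands 12 mm more, 2.5 mm clear of the cover's skirt, upper 7 mm bevelled in by 4 mm. Cover home: skirt on the shoulder, its origin 19 mm above the tray's, axes alike.
- tray_nose (a point): Middle of the tray's cut-cornered end, at its lower edge: 67 mm along the tray's +x from its origin.
- stand: Air stand, fixed to the bench: grey box 170 (x) by 120 (y) by 30 mm high, origin at the centre of its underside, z up. The tray sits on it, tray origin 30 mm above the stand's, axes alike within a degree or so. A copper pipe 18 mm thick, its middle 18 mm above the bench, leaves the box along -y to y = -210 mm; the cock sits on it at y = -140 mm.
- cock (a joint): Angle of the cock's yellow handle, rad: 0 shut (across the pipe, pointing along the stand's -x), 1.571 fully open at a hard stop (in line with the pipe, pointing along the stand's -y, away from it). Grows anticlockwise seen from above; stays where it is left; friction about 0.12 N m. Starts between 0 and 0.2.
- cock_axis (a point): On the upright axis of the cock at the middle height of the handle, 56 mm above the bench; fixed in the stand at x = 0, y = -140 mm.
- cock_tip (a point): Point on the yellow handle 90 mm out from its axis. The handle is a bar 16 mm wide and 16 mm high (48 to 64 mm above the bench) that reaches from the axis to this point; below it there is only the brass body within 25 mm of the axis, and the pipe.
- tiles: Bystander: a pile of three loose tiles, 70 by 70 mm, 33 mm high, beyond the work area. Origin under its centre.
- hammer: Bystander: a hammer 240 mm long lying on the left of the bench.
- brush: Bystander: a brush lying on the right of the bench, near the robot.
- jar: Bystander: an amber jar, 70 mm across, 85 mm high, origin under its centre.
- glazed: Bystander: one blue tile, 100 by 100 by 12 mm, lying on the bench, origin under its centre.
Mind the look-alikes: they are no part of the job. Of the things shaped like the cover, the blue one is meant. There is more than one size of the tray; the job needs the larger.

How it is judged:
On the way, in this order (a step that is already met when the one before it is completed fails the run):
1. the cover is fully home on the tray, cut corners over cut corners, and let go, with the cock still shut (handle less than 0.4 rad from shut) (x of cover in the frame of tray between -0.006 and 0.006 m and y of cover in the frame of tray between -0.006 and 0.006 m and z of cover in the frame of tray between 0.0165 and 0.0215 m and y of cover_nose in the frame of tray between -0.008 and 0.008 m and x of cover_nose in the frame of tray above 0.055 m and angle between cover's own z axis and vertical below 0.04 rad and contact force between the fingers and cover below 0.5 N and linear speed of cover below 0.02 m/s and value of joint cock below 0.4 rad), for 0.2 s.
2. the cock is turned fully open (handle past 1.45 rad) with the cover still home (x of cover in the frame of tray between -0.006 and 0.006 m and y of cover in the frame of tray between -0.006 and 0.006 m and z of cover in the frame of tray between 0.0165 and 0.0215 m and y of cover_nose in the frame of tray between -0.008 and 0.008 m and x of cover_nose in the frame of tray above 0.055 m and angle between cover's own z axis and vertical below 0.04 rad and value of joint cock above 1.45 rad), for 0.2 s.
At the end, for the whole second after the job is handed in: Cover released, at rest, level (0.04 rad), cut corners over the tray's: origins within 6 mm in x and y, cut end within 8 mm, 16.5 to 21.5 mm above the tray's origin. Tray on the stand within 6 mm in x and y, 27.5 to 32.5 mm above its origin. Cock past 1.45 rad (all of step 2 and x of tray in the frame of stand between -0.006 and 0.006 m and y of tray in the frame of stand between -0.006 and 0.006 m and z of tray in the frame of stand between 0.0275 and 0.0325 m and x of tray_nose in the frame of stand above 0.055 m and contact force between the fingers and cover below 0.5 N and linear speed of cover below 0.02 m/s); the robot touches nothing.
It fails at once if one of the other loose things on the bench (tiles, hammer, brush, jar, blue tile) is shifted by more than 30 mm (distance of any of tiles, hammer, brush, jar, glazed from where it was at the start of the episode above 0.03 m).
It also fails if it takes over 58 s, if anything falls off the work surface, if the arm or the gripper's body presses on something with over 40 N, if the wrist force passes 120 N, or if a joint passes its speed limit or range.

## Robot

A 6-joint arm with a two-finger parallel gripper is mounted at the origin on the work surface. World frame = base frame: x ahead of the robot, y to its left, z up, the work surface at z = 0. Lengths are in m, angles in rad, forces in N, time in s.
With the tool pointing down it reaches from about 0.25 to 0.775 m from the base axis. Payload 4 kg.
Tool frame: the origin (TCP) lies midway between the tips of the shut fingers; the grasp point (between the pads) lies robot.tcp_to_grasp behind it (robot.tcp_to_grasp is the distance from the TCP to the grasp point, in m); y points along the fingers, x is the direction in which the jaws open and shut, and the axes are right-handed (so a half turn about y gives the same grasp; the last joint's range is limited). The gripper opens to 94 mm and grips with 3 to 60 N. Pads are 16 mm wide; open, the fingers measure 119 mm over their backs; the gripper's body (75 mm by 177 mm) begins 78 mm behind the grasp point.
Start: joints at [-0.103, 0.087, 1.371, -0, 1.684, -0.103], TCP at [0.55, -0, 0.167] pointing down, gripper open.
Joint ranges: [-3.1, 3.1], [-0.76, 2.03], [0.27, 2.55], [-1.08, 4.22], [0.17, 2.65], [-2.57, 2.57]. Speed limits (rad/s): [2.79, 2.79, 3.14, 3.14, 3.14, 3.14].

## Interface

Orientations are given as [roll, pitch, yaw] about the fixed x, y, z axes, in that order (R = Rz(yaw) Ry(pitch) Rx(roll)).
In Python, from bench import robot gives the robot as it stands.
- The arm moves only by the tool arm_command, never from a script. Its argument "series" is text: rows parted by semicolons, each of 7 numbers parted by spaces: the turn, a rotation vector about the tool's x, y, z in rad, then the shift along the tool's x, y, z in m, then the finger opening in m, from 0 to 0.094. A call has 1 to 12 rows; each row shifts and turns the pose as measured when the row begins, along the tool's axes as they then stand; what a row does not reach is not made up. A row lasts 1/10 s, in which the tool goes at most 50 mm and 8.59 degrees, less where a joint would pass 70% of its speed; a pose out of reach is approached as far as the arm can. A call with a gripper value outside its range is refused whole. The fingers move at their own pace and stop on an object; the grip force is fixed at half the most. Time passes only in rows, so rows that do not move let the fingers close. It gives the time, the measured TCP pose, the force and the opening at its end, in the units of the state.
- robot.get_obs(): the state, without advancing time (a new reading comes with each control period).
- robot.snapshot(name): name is "scene" or "side" or "wrist"; returns the picture (480x640x3 uint8, blue, green, red); there is no depth.
- robot.camera_params(name): a dict with "fx", "fy", "cx", "cy" (pixels), "distortion" ([k1, k2, p1, p2, k3] as OpenCV has them; the pictures are not rectified), "extrinsics" (4x4, takes a point from camera to world coordinates). Camera axes: x right, y up, looking along -z (the intrinsics and any distortion apply to the point x, -y, -z); pixel columns grow to the right and rows downward; lengths in m; the calibration is good to about 2 mm. A picture is of the moment at which its call begins: read the wrist's pose just before it. camera_params takes no time and is no camera call; for the wrist camera it gives the pose at the moment of the call.
- robot.close_job(): hands the job in, once; it reports no verdict.
Trained networks look in the newest picture that a camera, given by its name, has taken for a name from the list of things; names that differ only in an ending like _2 or _b are one class to them, and where a whole thing is asked for, a point or a joint stands for the part that bears it (a point fixed in the world has none). Each returns a list of dicts, best first, with "score" (0 to 1); they miss things now and then, are a little off and sometimes report something else, mostly with a low value. They report only what shows in the picture. A call takes as long as a camera call. They do not tell look-alikes from the thing itself.
- robot.spot_in(camera, target): "centre" ([x, y, z] in m, in the coordinates of the camera as it stood for that picture, good to about 4 mm: the middle of the surface that is visible of it).
The state is a dict: "time": time; "joint_positions": joint angles; "qvel": joint speeds; "joint_torque": joint torques, N m; "tool_pos": TCP position; "ee_rot": TCP orientation; "wrist_force": force on the tool from outside, world axes, zero at the start; "wrist_torque": the same for the moment, N m; "width": finger opening in m.
Only numpy, scipy, OpenCV 4.12 (cv2) and the standard library are available. Lean on these libraries where they do the work, as an engineer would, in place of code of your own. Each camera call takes 0.05 s, during which the arm holds its last target.

## Working session

There is one attempt and no reset: what is moved stays moved. The work goes in short steps, Python scripts to look and compute and a tool call to move; the robot and the scene stay as the last step left them, time stands still between calls to the robot, and variables do not carry over. Pictures are saved under pics/ and viewed, and the job is handed in when it is done.

Besides the shell and the picture viewer there is one more tool, called after "Call:" as name(argument=value, ...), one argument or row to a line, values as JSON. arm_command: Moves the arm, as the interface text tells. Its arguments: {"type":"object","properties":{"series":{"type":"string"}},"required":["series"]}

```bash
mkdir -p pics; ls
python3 - <<'E'
from bench import robot
import cv2
o=robot.get_obs()
print({k:o[k] for k in('time','tool_pos','ee_rot','width','wrist_force')}, robot.tcp_to_grasp)
for n in('scene','side','wrist'):
    cv2.imwrite(f'pics/{n}0.png',robot.snapshot(n))
    p=robot.camera_params(n);print(n,p)
E
```

```text
pics
{'time': 0.0, 'tool_pos': array([5.49386992e-01, 7.39916062e-05, 1.65622632e-01]), 'ee_rot': array([-1.57058533e+00,  2.13484908e-03,  1.73310950e-05]), 'width': 0.09426797719922503, 'wrist_force': array([-0.15372956,  0.10321959,  0.04789865])} 0.0188
scene {'fx': 468.7918237121887, 'fy': 468.7918237121887, 'cx': 312.00824906028566, 'cy': 239.35934035564424, 'distortion': array([-0.06554459,  0.        ,  0.        ,  0.        ,  0.        ]), 'extrinsics': array([[ 0.29028094, -0.72542903,  0.62409109,  1.24492521],
       [ 0.95679727,  0.23134184, -0.17612481, -0.25439889],
       [-0.01661233,  0.64825433,  0.76124264,  1.0115594 ],
       [ 0.        ,  0.        ,  0.        ,  1.        ]])}
side {'fx': 621.6482129245757, 'fy': 621.6482129245757, 'cx': 322.8507505550822, 'cy': 242.3715243802311, 'distortion': array([-0.03880512,  0.        ,  0.        ,  0.        ,  0.        ]), 'extrinsics': array([[ 0.82509287,  0.4212356 , -0.37653994, -0.12408589],
       [-0.56498083,  0.6100708 , -0.55552703, -0.8904627 ],
       [-0.00429174,  0.67109924,  0.74135511,  1.24555694],
       [ 0.        ,  0.        ,  0.        ,  1.        ]])}
wrist {'fx': 418.4737370216563, 'fy': 418.4737370216563, 'cx': 315.91448734251077, 'cy': 249.65854276842109, 'distortion': array([-0.07116467,  0.        ,  0.        ,  0.        ,  0.        ]), 'extrinsics': array([[ 9.99996659e-01, -9.80960865e-05,  2.58321742e-03,
         5.48966088e-01],
       [-5.00306661e-04,  9.73042384e-01,  2.30625821e-01,
         6.57009844e-02],
       [-2.53620352e-03, -2.30626343e-01,  9.73039083e-01,
         3.84965808e-01],
       [ 0.00000000e+00,  0.00000000e+00,  0.00000000e+00,
         1.00000000e+00]])}
```

View pics/scene0.png

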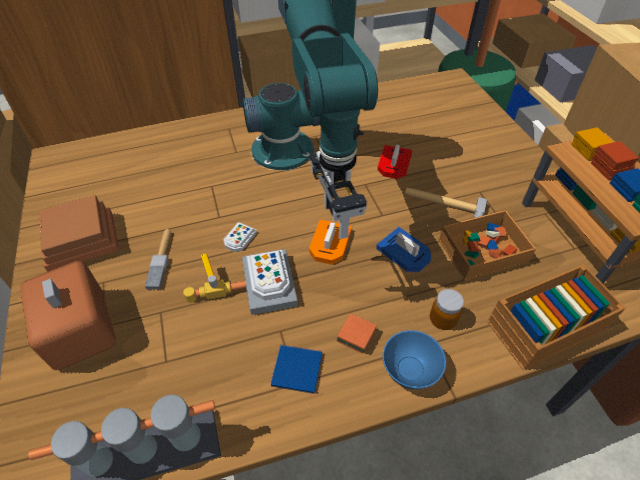

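View pics/side0.png

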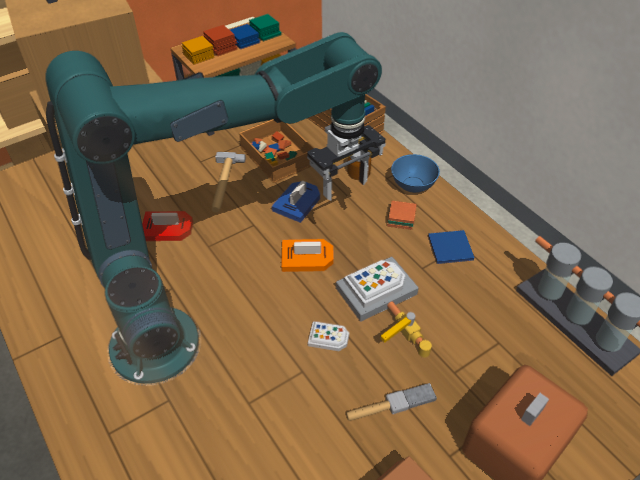

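View pics/wrist0.png

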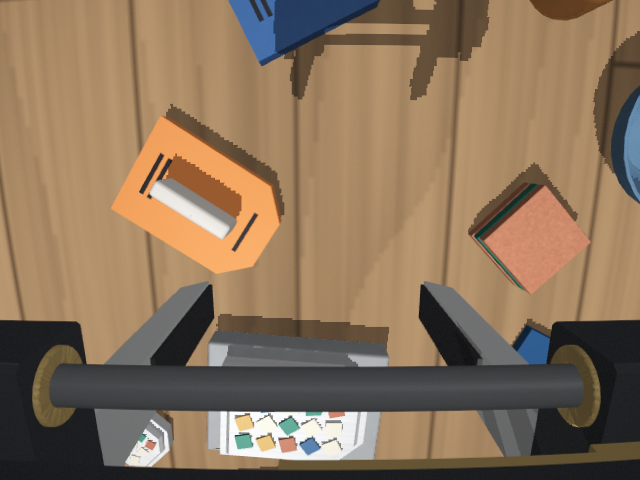

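```bash
cat > h.py <<'E'
from bench import robot
import cv2, numpy as np, json
from scipy.spatial.transform import Rotation as R
def pix(n,pts,p=None):
    p=p or robot.camera_params(n); E=np.array(p['extrinsics']); 
    q=(np.atleast_2d(pts)-E[:3,3])@E[:3,:3]; q=q*[1,-1,-1]
    K=np.array([[p['fx'],0,p['cx']],[0,p['fy'],p['cy']],[0,0,1]])
    return cv2.projectPoints(q.reshape(-1,1,3),np.zeros(3),np.zeros(3),K,np.array(p['distortion']))[0].reshape(-1,2)
def ray(n,uv,z,p=None):
    p=p or robot.camera_params(n); E=np.array(p['extrinsics'])
    K=np.array([[p['fx'],0,p['cx']],[0,p['fy'],p['cy']],[0,0,1]])
    u=cv2.undistortPoints(np.array(uv,float).reshape(-1,1,2),K,np.array(p['distortion'])).reshape(-1,2)
    d=np.c_[u[:,0],-u[:,1],-np.ones(len(u))]@E[:3,:3].T
    t=(z-E[2,3])/d[:,2]
    return E[:3,3]+d*t[:,None]
def spot(n,t):
    E=np.array(robot.camera_params(n)['extrinsics'])
    return [(round(float(s['score']),2),np.round(E[:3,:3]@s['centre']+E[:3,3],4)) for s in robot.spot_in(n,t)]
E
python3 - <<'E'
from h import *
for n in('scene','side'):
  for t in('cover','tray','stand','cock'):
    print(n,t,[(s,c.tolist(),pix(n,c)[0].round().tolist()) for s,c in spot(n,t)])
E
```

```text
scene cover [(0.86, [0.1971, 0.3182, 0.0184], [392.0, 162.0]), (0.59, [0.4658, 0.0137, 0.0188], [329.0, 245.0]), (0.56, [0.5498, 0.2001, 0.0193], [404.0, 252.0])]
scene tray [(0.97, [0.5457, -0.1714, 0.0659], [269.0, 274.0]), (0.59, [0.3634, -0.2171, 0.0199], [239.0, 237.0])]
scene stand [(0.93, [0.5351, -0.2324, 0.0321], [246.0, 284.0])]
scene cock [(0.72, [0.4161, 0.4087, 0.0269], [450.0, 200.0]), (0.47, [0.4872, -0.317, 0.0686], [207.0, 269.0])]
side cover [(0.95, [0.1792, 0.3162, 0.0286], [166.0, 225.0]), (0.91, [0.4343, 0.014, 0.0215], [306.0, 256.0]), (0.65, [0.5238, 0.2022, 0.0213], [295.0, 201.0])]
side tray [(0.68, [0.3382, -0.2193, 0.021], [326.0, 335.0]), (0.6, [0.5103, -0.1826, 0.059], [376.0, 282.0])]
side stand [(0.8, [0.4974, -0.2346, 0.0325], [384.0, 305.0])]
side cock [(0.53, [0.4696, -0.3184, 0.0617], [398.0, 328.0])]
```

```bash
python3 - <<'E'
from h import *
for n in('scene','side'):
  print(n,pix(n,[[0,0,0],[0,0,.02],[.549,0,.166]]).round(1).tolist())
print('wrist orange rib',ray('wrist',[(155,187),(232,232)],.056).round(3).tolist())
print('wrist orange corners',ray('wrist',[(163,117),(112,208)],.02).round(3).tolist())
print('side orange corners',ray('side',[(282,239),(283,266)],.02).round(3).tolist())
print('scene orange corners',ray('scene',[(319,221),(347,226)],.02).round(3).tolist())
print('wrist stand',ray('wrist',[(208,345),(388,355)],.03).round(3).tolist())
E
python3 - <<'E'
import cv2
for n,(x0,y0,x1,y1) in {'scene':(180,200,440,300),'side':(260,170,460,360)}.items():
    im=cv2.imread(f'pics/{n}0.png')[y0:y1,x0:x1]
    cv2.imwrite(f'pics/{n}0z.png',cv2.resize(im,None,fx=3,fy=3,interpolation=cv2.INTER_CUBIC))
E
```

```text
scene [[282.3, 149.4], [281.9, 144.7], [335.2, 232.9]]
side [[155.7, 344.0], [154.0, 339.3], [345.7, 201.3]]
wrist orange rib [[0.421, 0.038, 0.056], [0.481, 0.002, 0.056]]
wrist orange corners [[0.419, 0.095, 0.02], [0.366, 0.017, 0.02]]
side orange corners [[0.415, 0.1, 0.02], [0.368, 0.018, 0.02]]
scene orange corners [[0.372, 0.014, 0.02], [0.415, 0.084, 0.02]]
wrist stand [[0.448, -0.11, 0.03], [0.616, -0.12, 0.03]]
```

View pics/scene0z.png

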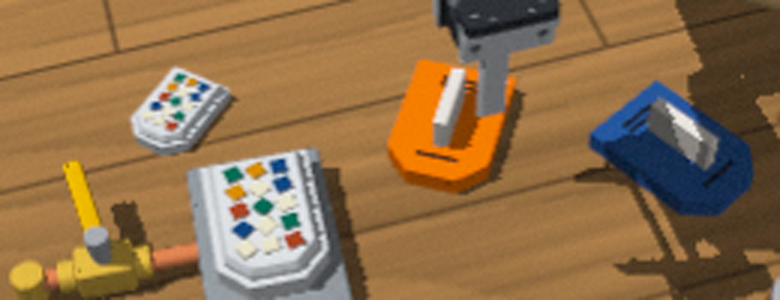

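View pics/side0z.png

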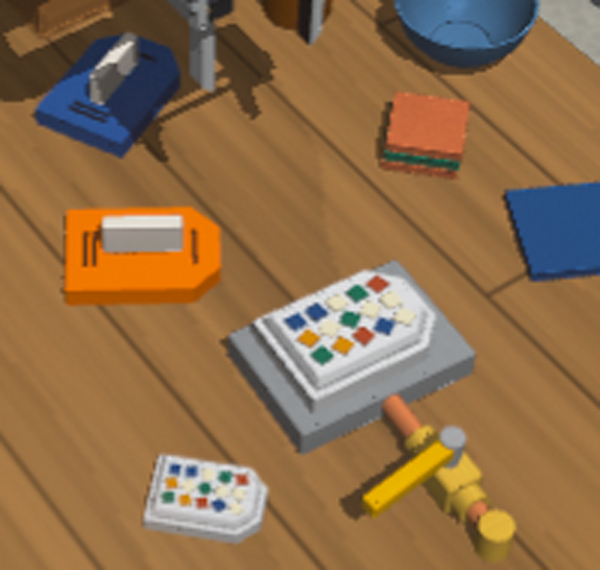

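Call:
arm_command(
  series="0 0 0 0 0 0.04 0.094;0 0 0 0 0 0.04 0.094;0 0 0 0 0 0.04 0.094;0 0 0 0 0 0.03 0.094;0 0 0 0 0 0 0.094;0 0 0 0 0 0 0.094",
)

```text
time: 1.15
tool_pos: [0.5509, 0.1534, 0.1666]
ee_rot: [-1.572, -0.001, -0.004]
wrist_force: [-1.3, -0.4, 0.6]
width: 0.0938
```

Run:
```python
from h import *
o=robot.get_obs();print(o['time'],o['tool_pos'],o['ee_rot'])
im=robot.snapshot('wrist');cv2.imwrite('pics/w1.png',im);print(spot('wrist','cover'))
import pickle;pickle.dump(robot.camera_params('wrist'),open('w1.pkl','wb'))
```

```text
1.15 [0.55089892 0.15343278 0.16661346] [-1.57175056e+00 -1.10147050e-03 -3.95563071e-03]
[(0.84, array([0.535 , 0.2151, 0.021 ])), (0.83, array([0.4697, 0.0381, 0.0195]))]
```

View pics/w1.png

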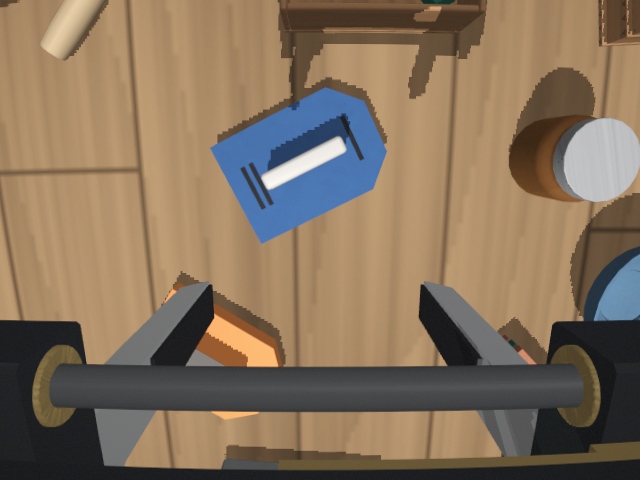

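```bash
cat >> h.py <<'E'
from scipy.optimize import least_squares
OUT=np.array([[-67,-47],[43,-47],[67,-23],[67,23],[43,47],[-67,47]])/1000.
def poly(x,y,yaw,z,o=OUT):
    c,s=np.cos(yaw),np.sin(yaw); p=o@np.array([[c,s],[-s,c]])+[x,y]
    return np.c_[p,np.full(len(p),z)]
def fit(n,p,uv,z,x0,o=OUT):
    r=least_squares(lambda v:(pix(n,poly(*v,z,o),p)-uv).ravel(),x0)
    return r.x, r.fun.reshape(-1,2)
E
python3 - <<'E'
from h import *
import pickle
p=pickle.load(open('w1.pkl','rb'))
im=cv2.imread('pics/w1.png').astype(int)
hsv=cv2.cvtColor(im.astype(np.uint8),cv2.COLOR_BGR2HSV)
m=((hsv[...,0]>100)&(hsv[...,0]<125)&(hsv[...,1]>100)).astype(np.uint8)*255
m[300:]=0;m[:,450:]=0
m=cv2.morphologyEx(m,cv2.MORPH_CLOSE,np.ones((25,25)))
c=max(cv2.findContours(m,cv2.RETR_EXTERNAL,cv2.CHAIN_APPROX_NONE)[0],key=cv2.contourArea)
a=cv2.approxPolyDP(c,5,True).reshape(-1,2);print(a.tolist(),cv2.contourArea(c))
E
```

```text
[[363, 101], [323, 88], [211, 147], [261, 242], [372, 188], [386, 151]] 16203.5
```

Run:
```python
from h import *
import pickle
p=pickle.load(open('w1.pkl','rb'))
uv=np.array([[211,147],[262,243],[373,189],[386,152],[364,101],[326,87]])
uv=np.array([[211.5,147.5],[262,242.5],[373.5,189],[386,151.5],[363.5,101],[325,87.5]])
o=OUT.copy(); o=o[[5,0,1,2,3,4]]
v,r=fit('wrist',p,uv,.02,[.54,.21,.5],o);print(v,np.degrees(v[2]));print(r.round(1).tolist())
print(ray('wrist',[(267,182),(341,145)],.056,p))
```

```text
[0.54062106 0.20901196 0.45430896] 26.02998622170305
[[-1.3, 0.1], [-0.4, 1.1], [-0.3, -0.2], [0.8, -0.4], [0.5, -0.1], [0.6, -0.3]]
[[0.5118573  0.19466167 0.056     ]
 [0.5695309  0.22251756 0.056     ]]
```

Call:
arm_command(
  series="0 0 0 0 0 -0.045 0.094;0 0 0 0 0 -0.045 0.094;0 0 0 0 0 -0.045 0.094;0 0 0 0 0 -0.045 0.094;0 0 0 0 0 -0.045 0.094;0 0 0 0 0 -0.045 0.094;0 0 0 0 0 -0.045 0.094;0 0 0 0 0 -0.045 0.094;0 0 0 0 0 -0.02 0.094;0 0 0 0 0 0 0.094;0 0 0 0 0 0 0.094",
)

```text
time: 2.35
tool_pos: [0.5413, -0.2563, 0.1673]
ee_rot: [-1.575, -0.002, -0.025]
wrist_force: [0.5, 0.0, 0.4]
width: 0.0943
```

Run:
```python
from h import *
o=robot.get_obs();print(o['time'],o['tool_pos'],o['ee_rot'])
im=robot.snapshot('wrist');cv2.imwrite('pics/w2.png',im)
import pickle;pickle.dump(robot.camera_params('wrist'),open('w2.pkl','wb'))
cv2.imwrite('pics/w2z.png',cv2.resize(im[20:320,140:440],None,fx=2,fy=2,interpolation=cv2.INTER_CUBIC))
```

```text
2.35 [ 0.5412507  -0.2563011   0.16726421] [-1.57476159 -0.0024279  -0.02533761]
```

View pics/w2.png

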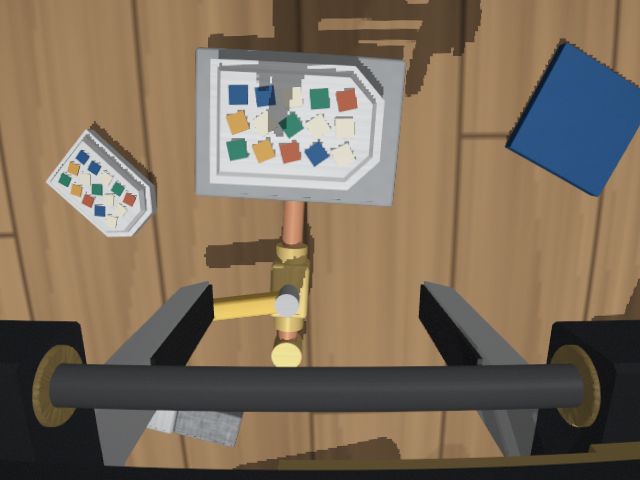

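View pics/w2z.png

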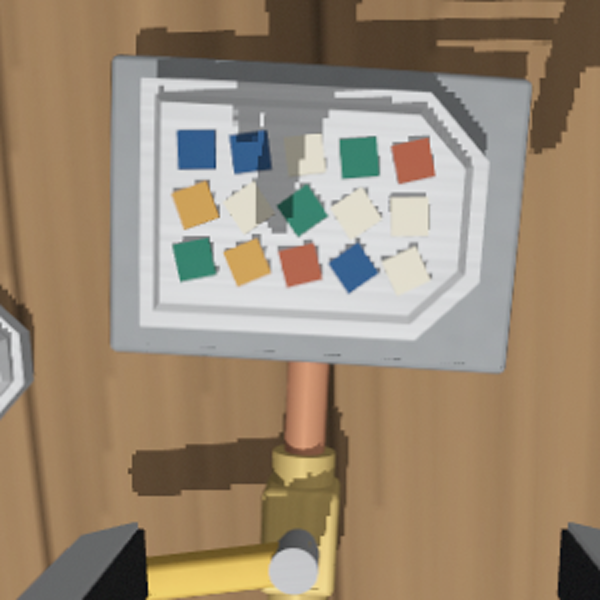

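Run:
```python
from h import *
import pickle
p=pickle.load(open('w2.pkl','rb'))
o=OUT[[5,0,1,2,3,4]]
uv=np.array([[211,59],[210.5,183],[347.5,190.5],[379.5,162],[384.5,99],[356,66.5]])
v,r=fit('wrist',p,uv,.049,[.54,-.18,0],o);print(v,np.degrees(v[2]));print(r.round(1).tolist())
so=np.array([[-85,60],[-85,-60],[85,-60],[85,60]])/1000
uv=np.array([[196,48],[196,195],[391.5,206],[405,60]])
w,r=fit('wrist',p,uv,.03,[.54,-.18,0],so);print(w,np.degrees(w[2]));print(r.round(1).tolist())
print(ray('wrist',[(287,302)],.075,p), poly(*w,.056,np.array([[0,-.14]])),)
im=cv2.imread('pics/w2.png')
for z,s in((.049,OUT),(.03,so)):
    q=pix('wrist',poly(*(v if z>.04 else w),z,s),p); cv2.polylines(im,[np.round(q*8).astype(int)],True,(0,0,255),1,cv2.LINE_AA,3)
cv2.imwrite('pics/w2o.png',cv2.resize(im[20:320,140:440],None,fx=2,fy=2,interpolation=cv2.INTER_CUBIC))
```

```text
[ 0.52723626 -0.17197689 -0.07679688] -4.400137339964786
[[0.1, 0.1], [0.1, -0.1], [-0.0, -0.7], [0.2, -0.9], [0.0, 1.8], [-0.3, -0.3]]
[ 0.5268722  -0.17299892 -0.08178871] -4.686147817996987
[[-1.3, -1.0], [-1.5, 1.2], [1.3, 1.2], [1.5, -0.9]]
[[ 0.51617474 -0.3065619   0.075     ]] [[ 0.51543454 -0.31253092  0.056     ]]
```

View pics/w2o.png

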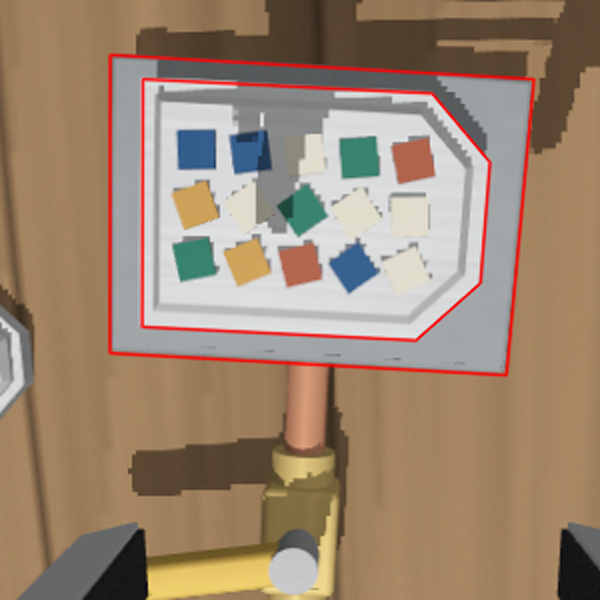

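Call:
arm_command(
  series="0 0 0 0 0 0.045 0.094;0 0 0 0 0 0.045 0.094;0 0 0 0 0 0.045 0.094;0 0 0 0 0 0.045 0.094;0 0 0 0 0 0.045 0.094;0 0 0 0 0 0.045 0.094;0 0 0 0 0 0.045 0.094;0 0 0 0 0 0.045 0.094;0 0 0 0 0 0.045 0.094;0 0 0 0 0 0.045 0.094;0 0 0 0 0 0 0.094",
)

```text
time: 3.5
tool_pos: [0.5426, 0.2266, 0.168]
ee_rot: [-1.57, -0.007, -0.007]
wrist_force: [0.3, -0.6, 1.0]
width: 0.0939
```

Call:
arm_command(
  series="0 0.14 0 0 0 0 0.094;0 0.14 0 0 0 0 0.094;0 0.14 0 0 0 0 0.094;0 0.14 0 0 0 0 0.094;0 0.14 0 0 0 0 0.094;0 0.14 0 0 0 0 0.094;0 0.14 0 0 0 0 0.094;0 0.1 0 0 0 0 0.094;0 0 0 0 0 0 0.094;0 0 0 0 0 0 0.094",
)

```text
time: 4.5
tool_pos: [0.5326, 0.2323, 0.1707]
ee_rot: [-1.565, -0.004, -1.111]
wrist_force: [-0.0, 0.2, 0.2]
width: 0.0943
```

```bash
cat >> h.py <<'E'
def togo(xyz,yaw):
    """delta to bring TCP to xyz, pointing down with world yaw (roll -90)"""
    o=robot.get_obs(); Rc=R.from_euler('xyz',o['ee_rot']); Rt=R.from_euler('xyz',[-np.pi/2,0,yaw])
    print('t',o['time'],'pos',o['tool_pos'].round(4),'rpy',o['ee_rot'].round(4),'F',o['wrist_force'].round(1),'w',round(o['width'],4))
    print('rotvec(tool)',(Rc.inv()*Rt).as_rotvec().round(4),'shift cur axes',Rc.inv().apply(np.array(xyz)-o['tool_pos']).round(4),'shift tgt axes',Rt.inv().apply(np.array(xyz)-o['tool_pos']).round(4))
E
python3 - <<'E'
from h import *
togo([.5406,.209,.12],np.radians(-64))
E
```

```text
t 4.5 pos [0.5326 0.2323 0.1707] rpy [-1.5647 -0.0036 -1.1106] F [-0.   0.2  0.2] w 0.0943
rotvec(tool) [-0.0061  0.0064  0.0036] shift cur axes [ 0.0242  0.0508 -0.0035] shift tgt axes [ 0.0244  0.0507 -0.003 ]
```

Call:
arm_command(
  series="-0.006 0.006 0.004 0.0244 0.03 -0.003 0.094;0 0 0 0 0.02 0 0.094;0 0 0 0 0 0 0.094;0 0 0 0 0 0 0.094",
)

```text
time: 4.9
tool_pos: [0.5411, 0.2093, 0.122]
ee_rot: [-1.567, -0.0, -1.108]
wrist_force: [-0.6, -0.8, 0.5]
width: 0.0939
```

Run:
```python
from h import *
togo([.5406,.209,.027],np.radians(-64))
p=robot.camera_params('wrist')
im=robot.snapshot('wrist')
q=pix('wrist',poly(.5406,.209,np.radians(26),.02),p); cv2.polylines(im,[np.round(q*8).astype(int)],True,(0,0,255),1,cv2.LINE_AA,3)
cv2.imwrite('pics/w3.png',im)
```

```text
t 4.9 pos [0.5411 0.2093 0.122 ] rpy [-1.5668e+00 -4.0000e-04 -1.1076e+00] F [-0.6 -0.8  0.5] w 0.0939
rotvec(tool) [-0.004   0.0094  0.0004] shift cur axes [-0.      0.095  -0.0009] shift tgt axes [ 0.      0.095  -0.0005]
```

View pics/w3.png

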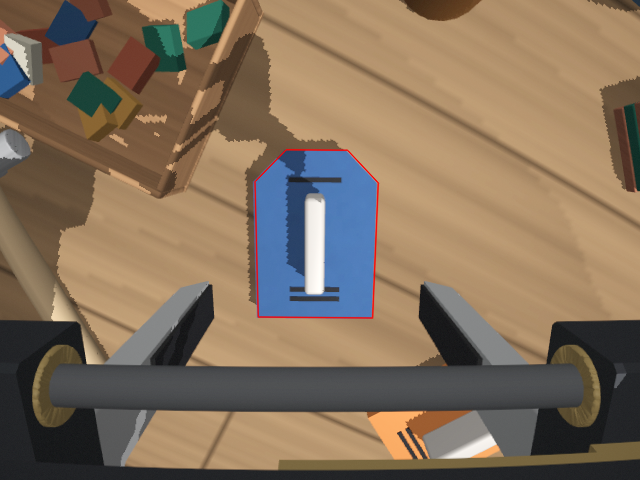

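Call:
arm_command(
  series="-0.004 0.009 0 0 0.04 -0.0005 0.094;0 0 0 0 0.035 0 0.094;0 0 0 0 0.019 0 0.094;0 0 0 0 0 0 0.094;0 0 0 0 0 0 0.094",
)

```text
time: 5.45
tool_pos: [0.5465, 0.2125, 0.0349]
ee_rot: [-1.555, -0.003, -1.112]
wrist_force: [-0.0, -0.5, 0.2]
width: 0.0944
```

Run:
```python
from h import *
togo([.5406,.209,.027],np.radians(-64))
```

```text
t 5.45 pos [0.5465 0.2125 0.0349] rpy [-1.555  -0.0032 -1.1119] F [-0.  -0.5  0.2] w 0.0944
rotvec(tool) [-0.0158  0.0052  0.0032] shift cur axes [ 0.0005  0.0078 -0.007 ] shift tgt axes [ 0.0005  0.0079 -0.0069]
```

Call:
arm_command(
  series="-0.016 0.005 0.003 0.0005 0.006 -0.007 0.094;0 0 0 0 0 0 0.094",
)

```text
time: 5.65
tool_pos: [0.5423, 0.2096, 0.032]
ee_rot: [-1.567, -0.001, -1.116]
wrist_force: [-0.5, 0.5, 0.8]
width: 0.0938
```

Run:
```python
from h import *
togo([.5406,.209,.027],np.radians(-64))
```

```text
t 5.65 pos [0.5423 0.2096 0.032 ] rpy [-1.5668e+00 -1.0000e-03 -1.1163e+00] F [-0.5  0.5  0.8] w 0.0938
rotvec(tool) [-0.004   0.0007  0.001 ] shift cur axes [-0.0002  0.005  -0.0018] shift tgt axes [-0.0002  0.005  -0.0017]
```

Call:
arm_command(
  series="-0.004 0 0.001 0 0.005 -0.0017 0.094;0 0 0 0 0 0 0.06;0 0 0 0 0 0 0.02;0 0 0 0 0 0 0;0 0 0 0 0 0 0;0 0 0 0 0 0 0;0 0 0 0 0 0 0;0 0 0 0 0 0 0;0 0 0 0 0 0 0",
)

```text
time: 6.55
tool_pos: [0.5428, 0.2093, 0.03]
ee_rot: [-1.565, -0.001, -1.116]
wrist_force: [0.7, -0.2, 0.8]
width: 0.0334
```

Run:
```python
from h import *
togo([.5406,.209,.027],np.radians(-64))
im=robot.snapshot('wrist');cv2.imwrite('pics/w4.png',im)
```

```text
t 6.55 pos [0.5428 0.2093 0.03  ] rpy [-1.5653e+00 -9.0000e-04 -1.1164e+00] F [ 0.7 -0.2  0.8] w 0.0334
rotvec(tool) [-0.0055  0.0006  0.0009] shift cur axes [-0.0007  0.003  -0.0021] shift tgt axes [-0.0007  0.003  -0.0021]
```

View pics/w4.png

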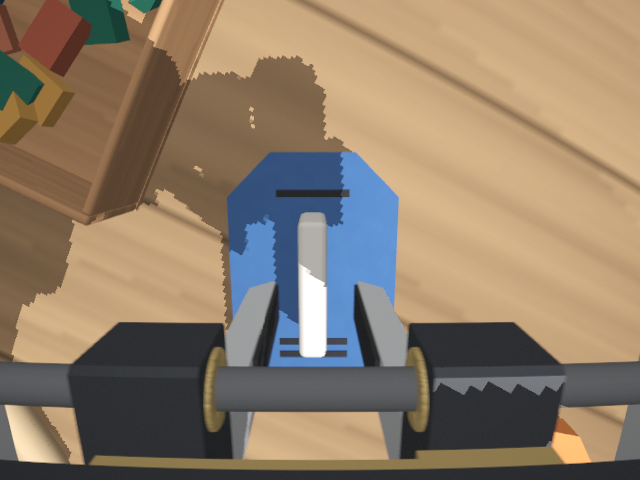

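Call:
arm_command(
  series="-0.005 0 0 -0.0005 0.003 -0.002 0;0 0 0 0 0 0 0;0 0 0 0 0 0 0;0 0 0 0 0 0 0;0 0 0 0 0 0 0;0 0 0 0 0 0 0",
)

```text
time: 7.2
tool_pos: [0.5404, 0.2088, 0.0265]
ee_rot: [-1.571, -0.001, -1.116]
wrist_force: [-0.2, -0.4, -0.1]
width: 0.0007
```

Run:
```python
from h import *
im=robot.snapshot('wrist');cv2.imwrite('pics/w5.png',im)
im=robot.snapshot('side');cv2.imwrite('pics/s5.png',cv2.resize(im[120:280,220:420],None,fx=3,fy=3))
togo([.5406,.209,.027],np.radians(-64))
```

```text
t 7.3 pos [0.5405 0.2088 0.0265] rpy [-1.5712e+00 -9.0000e-04 -1.1164e+00] F [0.5 0.1 0.1] w 0.0005
rotvec(tool) [0.0004 0.0006 0.0009] shift cur axes [-0.0001 -0.0005  0.0002] shift tgt axes [-0.0001 -0.0005  0.0002]
```

View pics/w5.png

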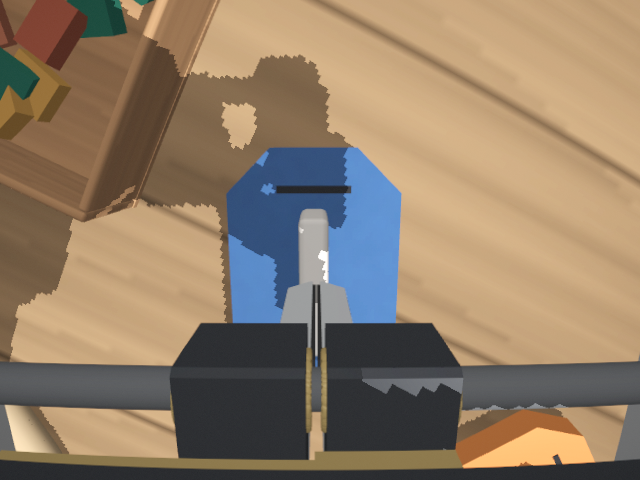

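View pics/s5.png

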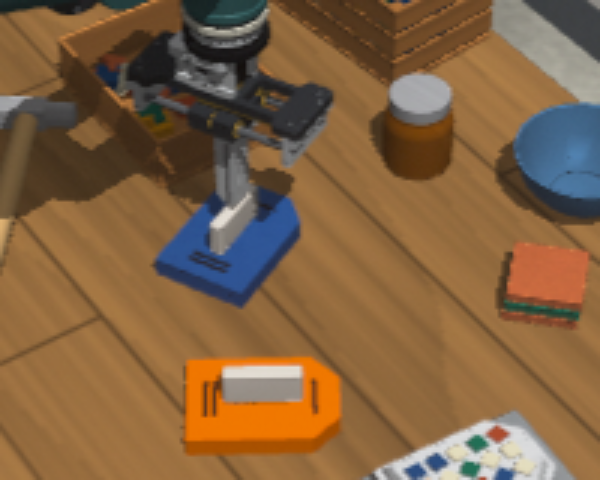

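Run:
```python
from h import *
o=robot.get_obs();t=o['tool_pos'];Rc=R.from_euler('xyz',o['ee_rot'])
g=t-Rc.apply([0,.0188,0])
for n in('scene','side'):
    im=robot.snapshot(n); 
    print(n,pix(n,[t,g,t+[0,0,.06]]))
    q=pix(n,np.array([t,t+[0,0,.03],t+[0,0,.06]])); c=q[0].astype(int)
    z=cv2.resize(im[c[1]-60:c[1]+40,c[0]-60:c[0]+60],None,fx=6,fy=6,interpolation=cv2.INTER_CUBIC)
    for a in q:
        b=((a-[c[0]-60,c[1]-60]+.5)*6).astype(int); cv2.circle(z,tuple(int(k) for k in b),4,(0,255,255),-1)
    cv2.imwrite(f'pics/{n}6.png',z)
```

```text
scene [[405.83217027 246.85050741]
 [406.78689959 242.40023659]
 [408.93172792 232.29114574]]
side [[299.06509255 195.72386635]
 [298.8446028  190.87265048]
 [298.36131384 179.98115518]]
```

View pics/scene6.png

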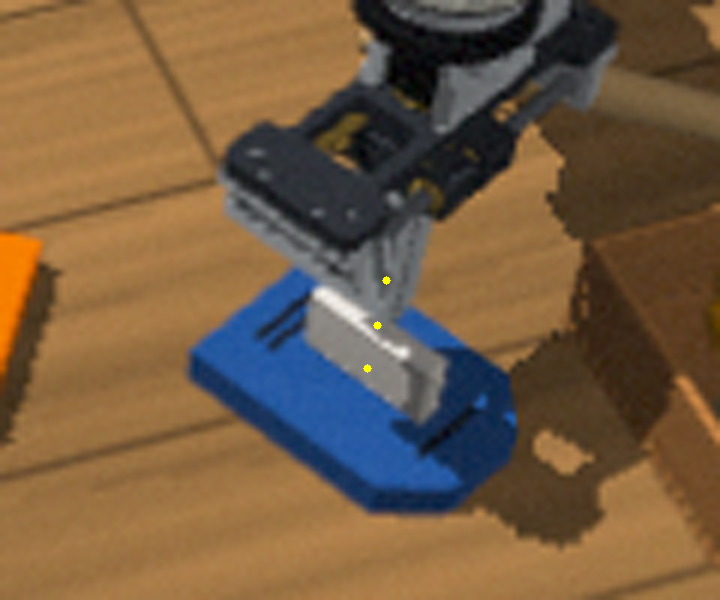

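View pics/side6.png

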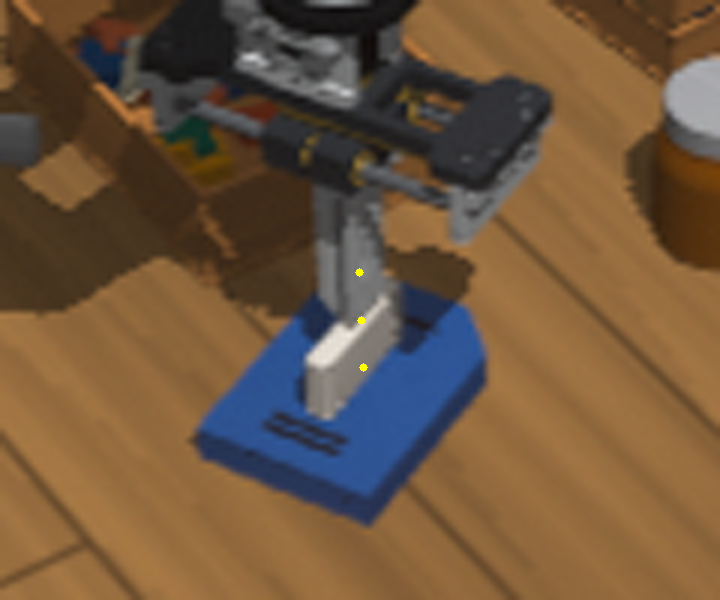

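```bash
python3 - <<'E'
from h import *
o=robot.get_obs();t=o['tool_pos']
for d in (0,.01,.02,.03,.035): print(d,[pix(n,t+[0,0,d])[0].round(1).tolist() for n in('wrist','scene','side')])
E
python3 - <<'E'
import cv2
im=cv2.imread('pics/w5.png')
cv2.imwrite('pics/w5z.png',cv2.resize(im[180:380,217:417],None,fx=3,fy=3,interpolation=cv2.INTER_CUBIC))
E
```

```text
0 [[315.5, 273.2], [405.8, 246.8], [299.1, 195.7]]
0.01 [[315.5, 278.7], [406.3, 244.5], [298.9, 193.2]]
0.02 [[315.5, 284.7], [406.8, 242.1], [298.8, 190.6]]
0.03 [[315.5, 291.2], [407.3, 239.7], [298.7, 188.0]]
0.035 [[315.5, 294.8], [407.6, 238.5], [298.7, 186.6]]
```

View pics/w5z.png

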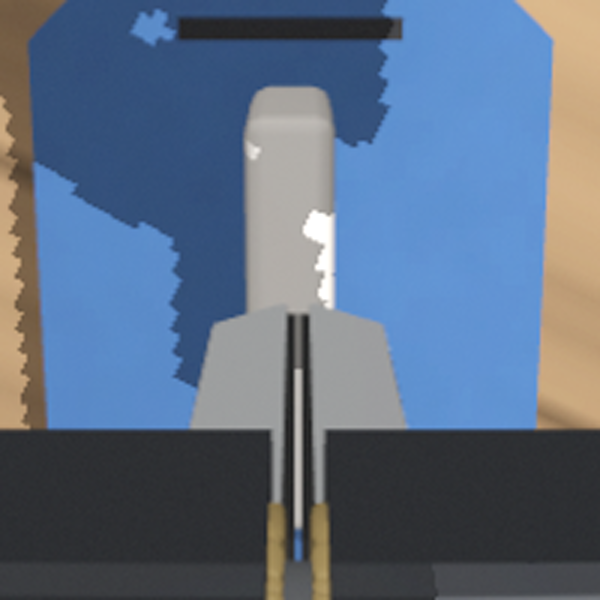

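Call:
arm_command(
  series="0 0 0 0 -0.003 0 0.06;0 0 0 0 0 0 0.06;0 0 0 0 0 0 0.06;0 0 0 0 0 0 0.06;0 0 0 0 0 0 0.06;0 0 0 0 0 0 0.06;0 0 0 0 0 0 0.06;0 0 0 0 0 0 0.06",
)

```text
time: 8.2
tool_pos: [0.5405, 0.2089, 0.0299]
ee_rot: [-1.571, -0.001, -1.116]
wrist_force: [0.3, -0.4, 0.5]
width: 0.0589
```

Call:
arm_command(
  series="0 0 0 0 0.012 0 0.06;0 0 0 0 0.01 0 0.06;0 0 0 0 0 0 0.06;0 0 0 0 0 0 0.06",
)

```text
time: 8.6
tool_pos: [0.5398, 0.2086, 0.005]
ee_rot: [-1.573, -0.001, -1.116]
wrist_force: [-0.2, 0.6, -0.4]
width: 0.06
```

Run:
```python
from h import *
togo([.5406,.209,-.004],np.radians(-64))
o=robot.get_obs();t=o['tool_pos']
for n in('scene','side'):
    im=robot.snapshot(n); 
    q=pix(n,np.array([t,t+[0,0,.03]])); c=q[0].astype(int)
    z=cv2.resize(im[c[1]-60:c[1]+40,c[0]-60:c[0]+60],None,fx=5,fy=5,interpolation=cv2.INTER_CUBIC)
    cv2.imwrite(f'pics/{n}7.png',z)
cv2.imwrite('pics/w7.png',robot.snapshot('wrist'))
```

```text
t 8.6 pos [0.5398 0.2086 0.005 ] rpy [-1.5727e+00 -6.0000e-04 -1.1164e+00] F [-0.2  0.6 -0.4] w 0.06
rotvec(tool) [0.0019 0.0006 0.0006] shift cur axes [0.     0.009  0.0009] shift tgt axes [0.     0.009  0.0009]
```

View pics/scene7.png

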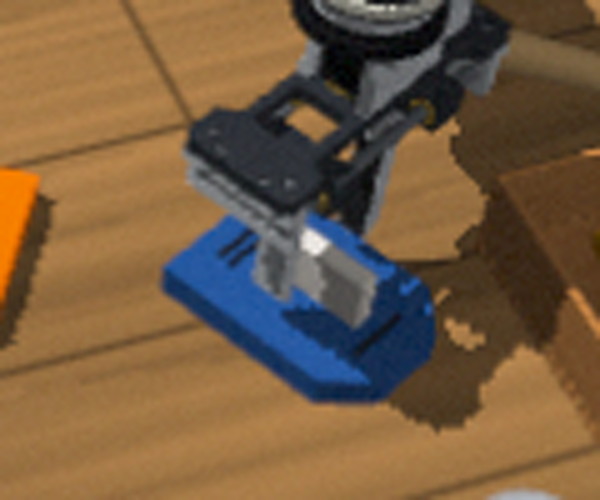

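View pics/side7.png

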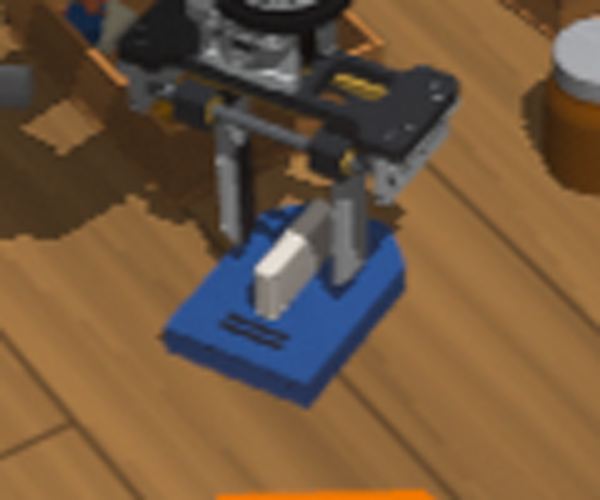

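View pics/w7.png

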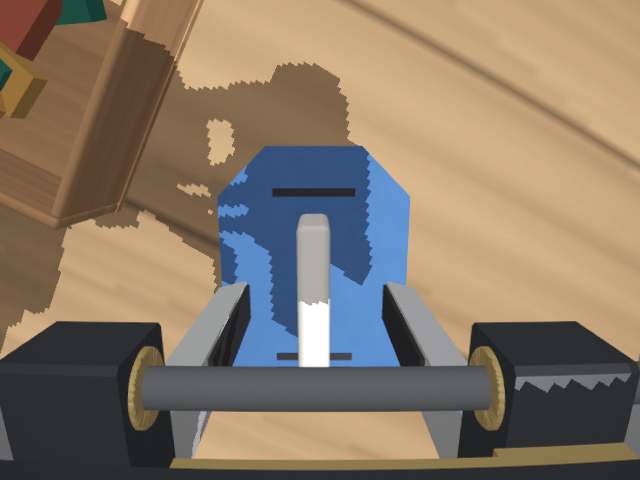

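Call:
arm_command(
  series="0.002 0 0 0 0.006 0 0.06;0 0 0 0 0.002 0.0005 0.04;0 0 0 0 0 0 0;0 0 0 0 0 0 0;0 0 0 0 0 0 0;0 0 0 0 0 0 0;0 0 0 0 0 0 0;0 0 0 0 0 0 0;0 0 0 0 0 0 0",
)

```text
time: 9.65
tool_pos: [0.5415, 0.2097, -0.0018]
ee_rot: [-1.567, -0.0, -1.116]
wrist_force: [0.2, -0.5, 0.5]
width: 0.0137
```

Call:
arm_command(
  series="0 0 0 0 -0.02 0 0;0 0 0 0 -0.035 0 0;0 0 0 0 -0.04 0 0;0 0 0 0 -0.02 0 0;0 0 0 0 0 0 0;0 0 0 0 0 0 0",
)

```text
time: 10.25
tool_pos: [0.5355, 0.2071, 0.1073]
ee_rot: [-1.586, 0.001, -1.117]
wrist_force: [0.0, 0.3, -4.0]
width: 0.0139
```

Run:
```python
from h import *
Ty=np.radians(-4.5)
togo([.527,-.172,.115],Ty-np.pi/2)
o=robot.get_obs()
p=robot.camera_params('wrist');im=robot.snapshot('wrist');cv2.imwrite('pics/w8.png',im)
import pickle;pickle.dump((p,o['tool_pos'],o['ee_rot']),open('w8.pkl','wb'))
```

```text
t 10.25 pos [0.5355 0.2071 0.1073] rpy [-1.5856e+00  1.3000e-03 -1.1166e+00] F [ 0.   0.3 -4. ] w 0.0139
rotvec(tool) [0.0148 0.5327 0.0027] shift cur axes [ 0.337  -0.0056 -0.1741] shift tgt axes [ 0.3786 -0.0077  0.0213]
```

View pics/w8.png

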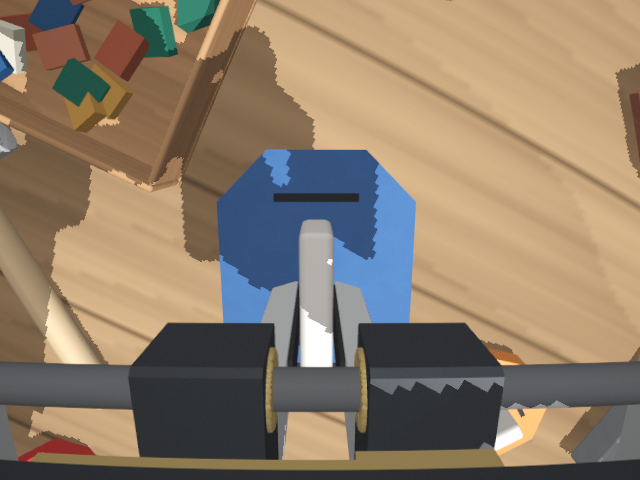

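Run:
```python
from h import *
import pickle
p,t,e=pickle.load(open('w8.pkl','rb')); Rc=R.from_euler('xyz',e)
# cover in tool frame: cover x->tool z, y-> -tool x , z-> -tool y ; params: dx,dz,yaw,h (underside along -tool y from TCP)
uv=np.array([[366,150],[415,203],[217,203],[265,150]]) 
o=np.array([[67,-23],[43,-47],[43,47],[67,23]])/1000
def proj(v):
    c,s=np.cos(v[2]),np.sin(v[2]); q=o@np.array([[c,s],[-s,c]])
    P=np.c_[-q[:,1]+v[0],-np.full(4,v[3]+.02),q[:,0]+v[1]]
    return pix('wrist',Rc.apply(P)+t,p)
r=least_squares(lambda v:(proj(v)-uv).ravel(),[0,0,0,0]);print(r.x,r.fun.round(1))
r=least_squares(lambda v:(proj([*v,.0018])-uv).ravel(),[0,0,0]);print(r.x,r.fun.round(1))
```

```text
[ 0.00019573 -0.0016125   0.00049879  0.00245865] [-0.2  0.3  0.2 -0.5 -0.7 -0.3  0.6  0.5]
[ 0.00019528 -0.00164618  0.00049842] [-0.4  0.4 -0.1 -0.6 -0.3 -0.4  0.8  0.5]
```

Call:
arm_command(
  series="0.015 0.13 0.002 0 0 0 0;0 0.13 0 0 0 0 0;0 0.13 0 0 0 0 0;0 0.13 0 0 0 0 0;0 0 0 0.03 0 0 0;0 0 0 0.04 0 0.005 0;0 0 0 0.04 0 0.005 0;0 0 0 0.04 0 0.005 0;0 0 0 0.04 0 0.005 0;0 0 0 0.04 0 0 0;0 0 0 0.04 0 0 0;0 0 0 0 0 0 0",
)

```text
time: 11.5
tool_pos: [0.5142, -0.0737, 0.075]
ee_rot: [-1.622, -0.007, -1.654]
wrist_force: [0.7, 1.3, -3.6]
width: 0.0139
```

Run:
```python
from h import *
togo([.5285,-.1721,.115],np.radians(-94.5))
```

```text
t 11.5 pos [ 0.5142 -0.0737  0.075 ] rpy [-1.6224 -0.0069 -1.6537] F [ 0.7  1.3 -3.6] w 0.0139
rotvec(tool) [ 0.0516 -0.0045  0.0068] shift cur axes [ 0.0972 -0.0405  0.0204] shift tgt axes [ 0.097 -0.04   0.022]
```

Call:
arm_command(
  series="0.05 -0.004 0.007 0 -0.04 0.015 0;0 0 0 0.02 0 0.005 0;0 0 0 0 0 0 0",
)

```text
time: 11.8
tool_pos: [0.5297, -0.0947, 0.106]
ee_rot: [-1.587, 0.005, -1.652]
wrist_force: [-0.6, -0.6, -4.0]
width: 0.0137
```

Run:
```python
from h import *
togo([.5285,-.1721,.115],np.radians(-94.5))
```

```text
t 11.8 pos [ 0.5297 -0.0947  0.106 ] rpy [-1.5871  0.0047 -1.6525] F [-0.6 -0.6 -4. ] w 0.0137
rotvec(tool) [ 0.0163 -0.0031 -0.0047] shift cur axes [ 0.0772 -0.0095  0.005 ] shift tgt axes [ 0.0772 -0.009   0.0049]
```

Call:
arm_command(
  series="0.016 -0.003 -0.005 0.03 -0.009 0.003 0;0 0 0 0.03 -0.003 0.001 0;0 0 0 0.015 0 0 0;0 0 0 0 0 0 0;0 0 0 0 0 0 0",
)

```text
time: 12.3
tool_pos: [0.5246, -0.1644, 0.1095]
ee_rot: [-1.584, 0.01, -1.645]
wrist_force: [0.3, 0.5, -3.8]
width: 0.0138
```

Run:
```python
from h import *
togo([.5285,-.1721,.09],np.radians(-94.5))
```

```text
t 12.3 pos [ 0.5246 -0.1644  0.1095] rpy [-1.5839  0.0098 -1.6452] F [ 0.3  0.5 -3.8] w 0.0138
rotvec(tool) [ 0.0131  0.0042 -0.0098] shift cur axes [0.0076 0.0194 0.0047] shift tgt axes [0.0073 0.0195 0.0045]
```

Call:
arm_command(
  series="0.015 0.004 -0.01 0.0075 0.019 0.0045 0;0 0 0 0 0 0 0;0 0 0 0 0 0 0",
)

```text
time: 12.6
tool_pos: [0.5282, -0.1674, 0.089]
ee_rot: [-1.571, 0.004, -1.645]
wrist_force: [-0.4, -0.7, -3.0]
width: 0.0138
```

Run:
```python
from h import *
togo([.5285,-.1721,.068],np.radians(-94.5))
im=robot.snapshot('wrist');cv2.imwrite('pics/w9.png',im)
im=robot.snapshot('side');cv2.imwrite('pics/s9.png',cv2.resize(im[200:360,280:460],None,fx=4,fy=4,interpolation=cv2.INTER_CUBIC)[:600])
```

```text
t 12.6 pos [ 0.5282 -0.1674  0.089 ] rpy [-1.5708  0.0036 -1.6455] F [-0.4 -0.7 -3. ] w 0.0138
rotvec(tool) [ 0.      0.0039 -0.0036] shift cur axes [0.0048 0.021  0.0006] shift tgt axes [0.0047 0.021  0.0007]
```

View pics/w9.png

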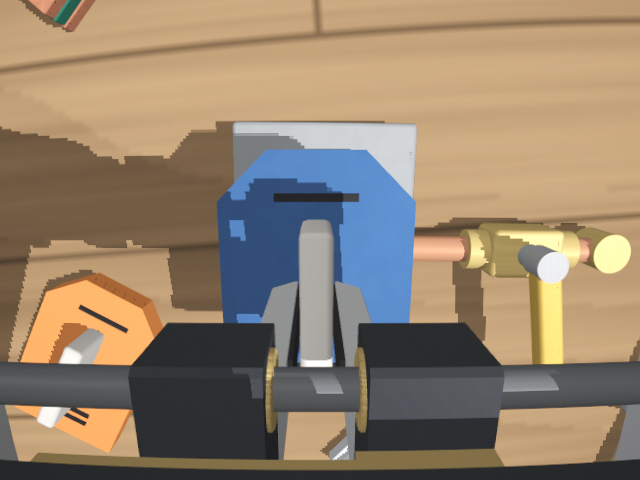

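View pics/s9.png

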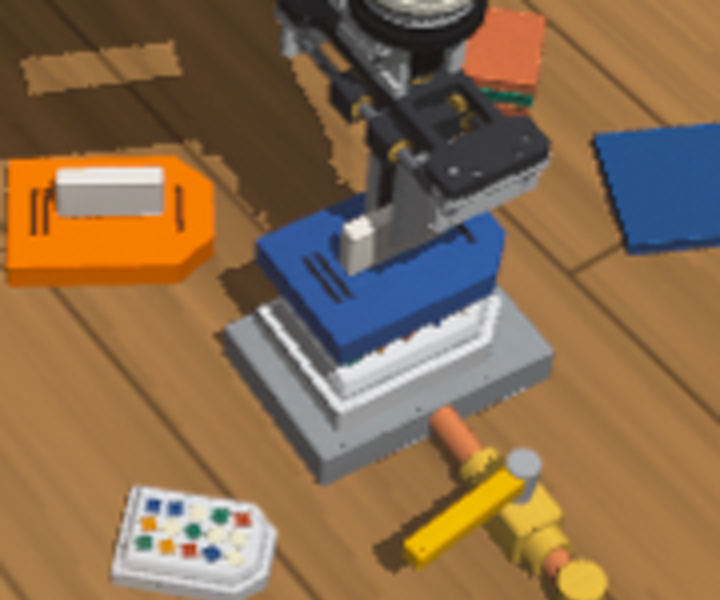

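Call:
arm_command(
  series="0 0.004 -0.004 0.005 0.01 0.0007 0;0 0 0 0 0.005 0 0;0 0 0 0 0 0 0;0 0 0 0 0 0 0",
)

```text
time: 13.1
tool_pos: [0.5293, -0.1724, 0.0741]
ee_rot: [-1.569, -0.001, -1.649]
wrist_force: [-0.3, -0.8, -3.5]
width: 0.0135
```

Run:
```python
from h import *
togo([.5285,-.1721,.0652],np.radians(-94.5))
```

```text
t 13.1 pos [ 0.5293 -0.1724  0.0741] rpy [-1.5693e+00 -1.2000e-03 -1.6488e+00] F [-0.3 -0.8 -3.5] w 0.0135
rotvec(tool) [-0.0015  0.0006  0.0012] shift cur axes [-0.0002  0.0089 -0.0008] shift tgt axes [-0.0002  0.0089 -0.0008]
```

Call:
arm_command(
  series="0 0 0 -0.0002 0.01 -0.0008 0;0 0 0 0 0.004 -0.0003 0;0 0 0 0 0 0 0",
)

```text
time: 13.4
tool_pos: [0.5282, -0.1722, 0.0592]
ee_rot: [-1.569, -0.001, -1.649]
wrist_force: [-0.8, 0.9, -3.6]
width: 0.0139
```

Run:
```python
from h import *
togo([.5285,-.1721,.0472],np.radians(-94.5))
```

```text
t 13.4 pos [ 0.5282 -0.1722  0.0592] rpy [-1.5688e+00 -1.3000e-03 -1.6491e+00] F [-0.8  0.9 -3.6] w 0.0139
rotvec(tool) [-0.002   0.0003  0.0013] shift cur axes [-0.0002  0.012   0.0002] shift tgt axes [-0.0002  0.012   0.0003]
```

Skirt is already about at the raised top without contact; go on.

Call:
arm_command(
  series="0 0 0 0 0.005 0 0;0 0 0 0 0.003 0 0;0 0 0 0 0 0 0",
)

```text
time: 13.7
tool_pos: [0.5281, -0.1722, 0.0503]
ee_rot: [-1.569, -0.001, -1.649]
wrist_force: [0.1, -0.1, -3.5]
width: 0.0138
```

Call:
arm_command(
  series="0 0 0 0 0.003 0 0;0 0 0 0 0 0 0",
)

```text
time: 13.9
tool_pos: [0.5286, -0.1725, 0.0477]
ee_rot: [-1.568, -0.002, -1.649]
wrist_force: [0.7, 0.1, -4.1]
width: 0.014
```

Run:
```python
from h import *
togo([.5285,-.1721,.0472],np.radians(-94.5))
```

```text
t 13.9 pos [ 0.5286 -0.1725  0.0477] rpy [-1.5678e+00 -1.6000e-03 -1.6492e+00] F [ 0.7  0.1 -4.1] w 0.014
rotvec(tool) [-0.003   0.0001  0.0016] shift cur axes [-0.0004  0.0005 -0.0001] shift tgt axes [-0.0004  0.0005 -0.0001]
```

Call:
arm_command(
  series="0 0 0 0 0.002 0 0;0 0 0 0 0.001 0 0;0 0 0 0 0 0 0",
)

```text
time: 14.2
tool_pos: [0.5291, -0.1727, 0.0473]
ee_rot: [-1.566, -0.002, -1.649]
wrist_force: [-1.0, 0.3, -3.7]
width: 0.0138
```

Call:
arm_command(
  series="-0.004 0 0.001 0 0.003 -0.0005 0;0 0 0 0 0 0 0",
)

```text
time: 14.4
tool_pos: [0.5296, -0.1729, 0.0477]
ee_rot: [-1.567, -0.002, -1.649]
wrist_force: [-0.0, -0.7, -4.4]
width: 0.0135
```

Run:
```python
from h import *
togo([.5285,-.1721,.0472],np.radians(-94.5))
im=robot.snapshot('side');cv2.imwrite('pics/s10.png',cv2.resize(im[230:330,320:440],None,fx=6,fy=6,interpolation=cv2.INTER_CUBIC))
```

```text
t 14.4 pos [ 0.5296 -0.1729  0.0477] rpy [-1.567  -0.0021 -1.6491] F [-0.  -0.7 -4.4] w 0.0135
rotvec(tool) [-0.0038  0.0003  0.0021] shift cur axes [-0.0007  0.0005 -0.0011] shift tgt axes [-0.0007  0.0005 -0.0011]
```

View pics/s10.png

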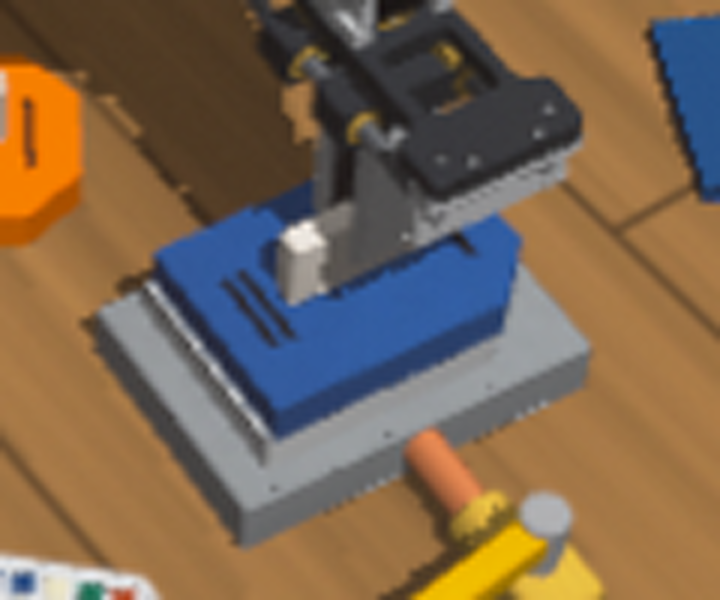

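Call:
arm_command(
  series="0 0 0 -0.0005 0.005 -0.001 0",
)

```text
time: 14.55
tool_pos: [0.5301, -0.1732, 0.0471]
ee_rot: [-1.563, -0.004, -1.649]
wrist_force: [-8.6, 3.0, 30.0]
width: 0.0137
```

Run:
```python
from h import *
togo([.5285,-.1721,.0472],np.radians(-94.5))
o=robot.get_obs();print(o['wrist_torque'],o['joint_torque'],o['qvel'].round(3),o['joint_positions'].round(3))
```

```text
t 14.55 pos [ 0.5301 -0.1732  0.0471] rpy [-1.5629 -0.0041 -1.6491] F [-8.6  3.  30. ] w 0.0137
rotvec(tool) [-0.0079  0.0003  0.0041] shift cur axes [-0.001  -0.0001 -0.0017] shift tgt axes [-0.001  -0.0001 -0.0017]
[0.74577044 1.96263296 0.06081275] [ 3.10632214e-02 -1.92712641e+01 -1.93207544e+01  3.26170810e-01
 -3.47337663e+00  3.94852468e-03] [ 0.002 -0.029  0.035 -0.005 -0.051  0.002] [-4.170e-01  1.510e-01  1.541e+00 -1.000e-03  1.441e+00  1.233e+00]
```

Call:
arm_command(
  series="-0.006 0 0.003 -0.0003 0 -0.001 0;0 0 0 0 0 0 0.02;0 0 0 0 0 0 0.03;0 0 0 0 0 0 0.04;0 0 0 0 0 0 0.05;0 0 0 0 0 0 0.05;0 0 0 0 0 0 0.05",
)

```text
time: 15.25
tool_pos: [0.5306, -0.1736, 0.0471]
ee_rot: [-1.566, -0.002, -1.649]
wrist_force: [0.2, 0.1, -0.3]
width: 0.0496
```

Run:
```python
from h import *
togo([.5285,-.1721,.12],np.radians(-94.5))
im=robot.snapshot('side');cv2.imwrite('pics/s11.png',cv2.resize(im[230:330,320:440],None,fx=6,fy=6,interpolation=cv2.INTER_CUBIC))
im=robot.snapshot('wrist');cv2.imwrite('pics/w11.png',im)
```

```text
t 15.25 pos [ 0.5306 -0.1736  0.0471] rpy [-1.5655 -0.0024 -1.649 ] F [ 0.2  0.1 -0.3] w 0.0496
rotvec(tool) [-0.0053  0.0003  0.0024] shift cur axes [-0.0011 -0.0729 -0.0019] shift tgt axes [-0.0013 -0.0729 -0.0023]
```

View pics/s11.png

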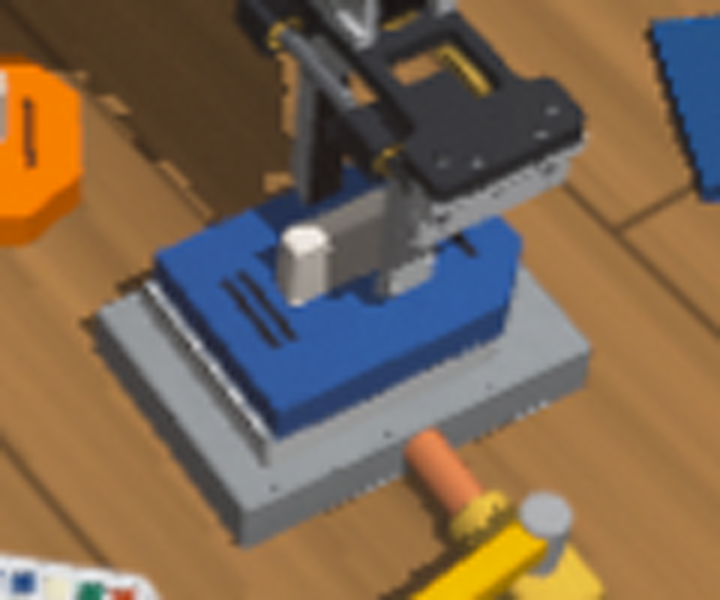

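View pics/w11.png

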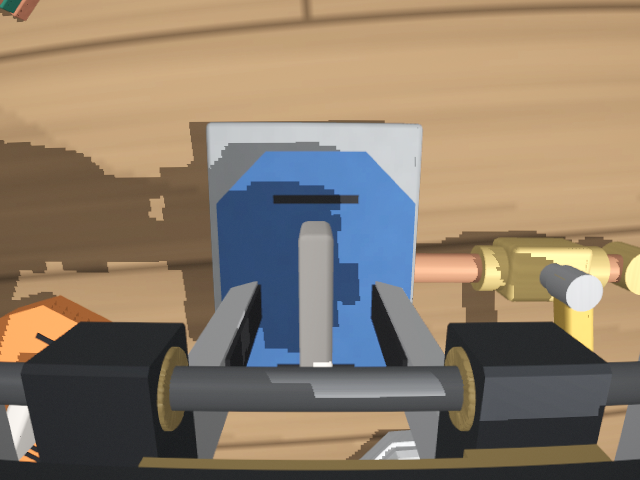

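Call:
arm_command(
  series="0 0 0 0 -0.02 0 0.05;0 0 0 0 -0.04 -0.003 0.05;0 0 0 0 -0.04 0 0.05;0 0 0 0 -0.02 0 0.05;0 0 0 0 0 0 0.05",
)

```text
time: 15.85
tool_pos: [0.5255, -0.1724, 0.1688]
ee_rot: [-1.571, -0.001, -1.649]
wrist_force: [0.7, -0.0, 0.8]
width: 0.0502
```

Run:
```python
from h import *
togo([.5285,-.1721,.12],np.radians(-94.5))
p=robot.camera_params('wrist')
im=robot.snapshot('wrist');cv2.imwrite('pics/w12.png',im)
import pickle;pickle.dump(p,open('w12.pkl','wb'))
cv2.imwrite('pics/w12z.png',cv2.resize(im[120:360,190:470],None,fx=2.5,fy=2.5,interpolation=cv2.INTER_CUBIC))
```

```text
t 15.85 pos [ 0.5255 -0.1724  0.1688] rpy [-1.5708e+00 -5.0000e-04 -1.6491e+00] F [ 0.7 -0.   0.8] w 0.0502
rotvec(tool) [-0.      0.0003  0.0005] shift cur axes [-0.0005  0.0488  0.003 ] shift tgt axes [-0.0005  0.0488  0.003 ]
```

View pics/w12.png

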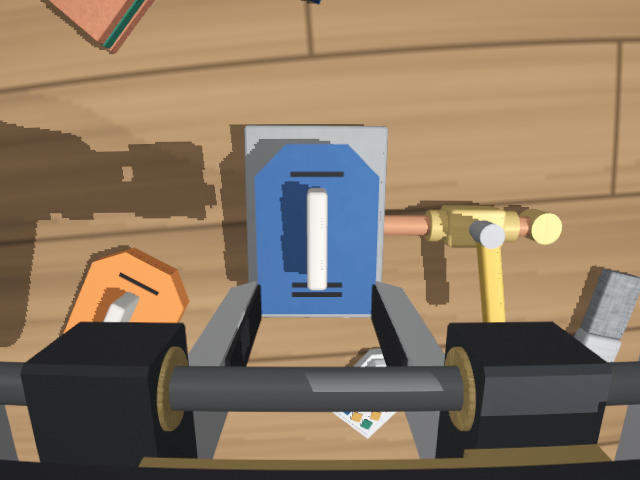

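View pics/w12z.png

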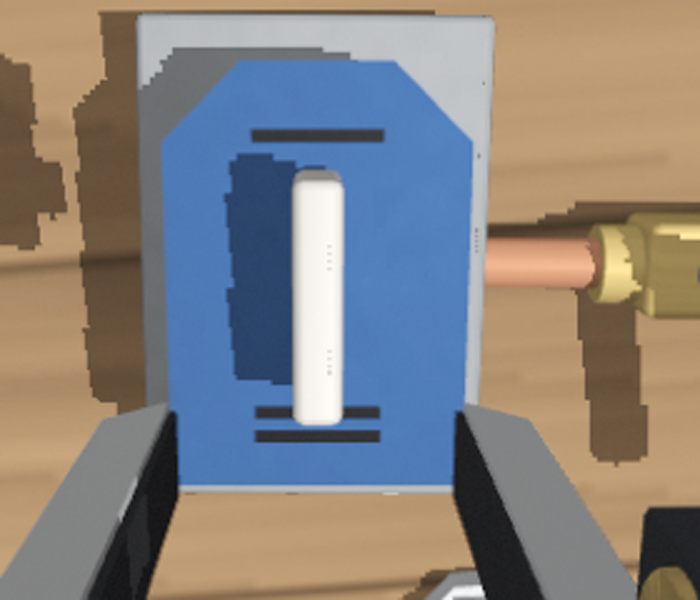

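Run:
```python
from h import *
import pickle
p=pickle.load(open('w12.pkl','rb'))
zz=np.array([[398,60],[473,141],[161,141],[240,60]]);uv=zz/2.5+[190,120]-.3
o=np.array([[67,-23],[43,-47],[43,47],[67,23],[-67,0]])/1000
def f(v):
    q=pix('wrist',poly(v[0],v[1],v[2],v[3],o),p)
    return np.r_[(q[:4]-uv).ravel(),q[4,1]-(120+484/2.5-.3)]
r=least_squares(f,[.527,-.172,-.08,.069],x_scale=[.01,.01,.1,.01]);print(r.x,np.degrees(r.x[2]),r.fun.round(1))
r=least_squares(lambda v:f([*v,.069]),[.527,-.172,-.08]);print(r.x,r.fun.round(1))
# handle
print(spot('wrist','cock'))
print('axis',ray('wrist',[(487,235)],.078,p),poly(.527,-.1725,np.radians(-4.6),.056,np.array([[0,-.14],[-.09,-.14],[0,-.23]])))
print('handle edges',ray('wrist',[(478,248),(502,246),(485,322),(505,322)],.064,p))
```

```text
[ 0.52903636 -0.17416537 -0.08107564  0.06980862] -4.645292262259696 [-0.9 -0.1  0.4  0.3  0.3  0.   0.2 -0.3  0.1]
[ 0.52897405 -0.17416325 -0.08106742] [-1.  -0.   0.2  0.3  0.5  0.   0.3 -0.2 -0.2]
[(0.72, array([ 0.4861, -0.312 ,  0.0651]))]
axis [[ 0.51845927 -0.30387875  0.078     ]] [[ 0.51577215 -0.31204904  0.056     ]
 [ 0.42606205 -0.30483114  0.056     ]
 [ 0.50855425 -0.40175914  0.056     ]]
handle edges [[ 0.50506031 -0.30233405  0.064     ]
 [ 0.50516501 -0.32206827  0.064     ]
 [ 0.44029625 -0.30940928  0.064     ]
 [ 0.43871863 -0.32671497  0.064     ]]
```

Run:
```python
from h import *
import pickle
p=pickle.load(open('w12.pkl','rb'))
print(ray('scene',[(170,231),(157,262),(147,288),(165,288)],.02).round(3).tolist())
print(ray('wrist',[(610,268),(580,340)],.02,p).round(3).tolist())
print(spot('scene','brush'))
togo([.443,-.287,.1],np.radians(-94.5))
```

```text
[[0.279, -0.403, 0.02], [0.382, -0.448, 0.02], [0.461, -0.481, 0.02], [0.475, -0.435, 0.02]]
[[0.464, -0.449, 0.02], [0.391, -0.425, 0.02]]
[(0.78, array([ 0.3953, -0.4458,  0.0208]))]
t 16.0 pos [ 0.5231 -0.1713  0.1637] rpy [-1.5791  0.0024 -1.6491] F [ 0.5 -0.1 -0.2] w 0.05
rotvec(tool) [ 0.0083  0.0002 -0.0024] shift cur axes [ 0.1218  0.064  -0.0702] shift tgt axes [ 0.1216  0.0637 -0.0707]
```

Call:
arm_command(
  series="0.008 0 -0.002 0.03 0 -0.0175 0;0 0 0 0.03 0 -0.0175 0;0 0 0 0.03 0 -0.0175 0;0 0 0 0.03 0 -0.0175 0;0 0 0 0 0 0 0;0 0 0 0 0 0 0;0 0 0 0 0 0 0",
)

```text
time: 16.7
tool_pos: [0.4357, -0.283, 0.1464]
ee_rot: [-1.594, 0.016, -1.646]
wrist_force: [0.3, -0.2, 0.6]
width: 0.0007
```

Run:
```python
from h import *
togo([.4455,-.283,.05],np.radians(-94.5))
```

```text
t 16.7 pos [ 0.4357 -0.283   0.1464] rpy [-1.5944  0.0161 -1.6459] F [ 0.3 -0.2  0.6] w 0.0007
rotvec(tool) [ 0.0237  0.0036 -0.016 ] shift cur axes [0.0008 0.0962 0.0121] shift tgt axes [-0.0008  0.0964  0.0098]
```

Call:
arm_command(
  series="0.024 0.004 -0.016 0.001 0.03 0.012 0;0 0 0 0 0.03 0 0;0 0 0 0 0.02 0 0;0 0 0 0 0 0 0;0 0 0 0 0 0 0",
)

```text
time: 17.2
tool_pos: [0.4505, -0.279, 0.0625]
ee_rot: [-1.57, 0.002, -1.642]
wrist_force: [-0.0, 0.2, 0.9]
width: 0.0004
```

Run:
```python
from h import *
togo([.4455,-.283,.015],np.radians(-94.5))
for n,(a,b,c,d) in {'side':(330,260,450,360),'scene':(160,220,320,320)}.items():
    im=robot.snapshot(n);cv2.imwrite(f'pics/{n}13.png',cv2.resize(im[b:d,a:c],None,fx=5,fy=5,interpolation=cv2.INTER_CUBIC))
```

```text
t 17.2 pos [ 0.4505 -0.279   0.0625] rpy [-1.5695  0.0018 -1.6415] F [-0.   0.2  0.9] w 0.0004
rotvec(tool) [-0.0013  0.0078 -0.0018] shift cur axes [ 0.0044  0.0475 -0.0048] shift tgt axes [ 0.0044  0.0475 -0.0047]
```

View pics/side13.png

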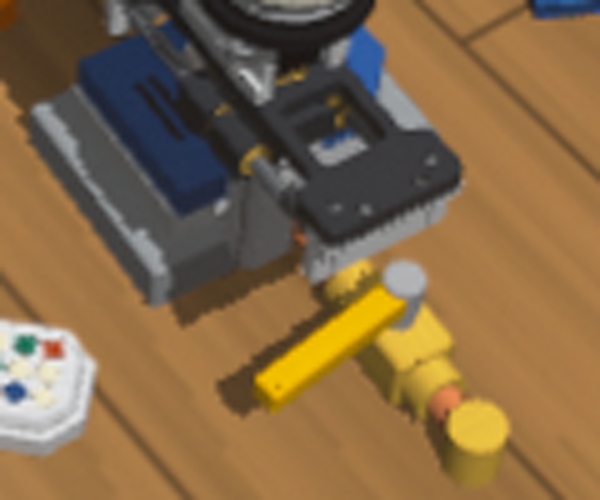

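View pics/scene13.png

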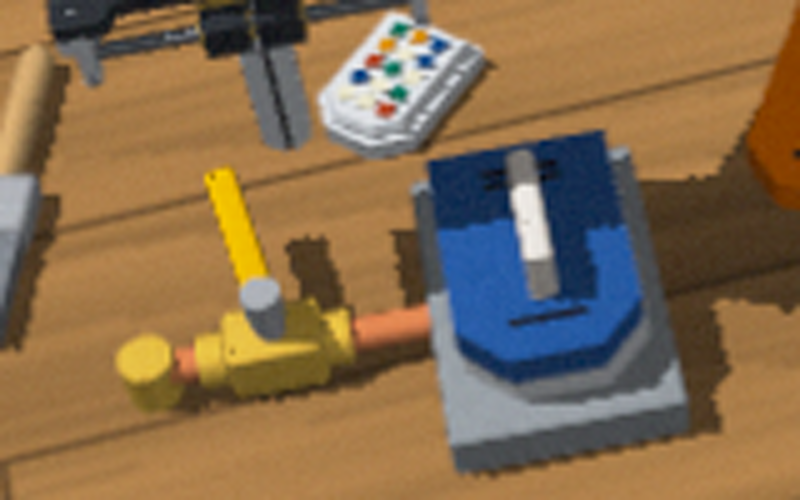

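Call:
arm_command(
  series="0 0.008 -0.002 0.002 0.02 -0.005 0;0 0 0 0 0.018 -0.001 0;0 0 0 0 0.006 -0.001 0;0 0 0 0 0 0 0",
)

```text
time: 17.7
tool_pos: [0.4484, -0.2839, 0.0251]
ee_rot: [-1.558, -0.008, -1.649]
wrist_force: [0.5, 0.1, -0.4]
width: 0.0004
```

Run:
```python
from h import *
togo([.4455,-.283,.015],np.radians(-94.5))
for n,(a,b,c,d) in {'side':(330,260,450,360)}.items():
    im=robot.snapshot(n);cv2.imwrite(f'pics/{n}14.png',cv2.resize(im[b:d,a:c],None,fx=5,fy=5,interpolation=cv2.INTER_CUBIC))
cv2.imwrite('pics/w14.png',robot.snapshot('wrist'))
```

```text
t 17.7 pos [ 0.4484 -0.2839  0.0251] rpy [-1.5576 -0.0084 -1.6491] F [ 0.5  0.1 -0.4] w 0.0004
rotvec(tool) [-0.0132  0.0003  0.0083] shift cur axes [-0.0008  0.0101 -0.0031] shift tgt axes [-0.0007  0.0101 -0.0029]
```

View pics/side14.png

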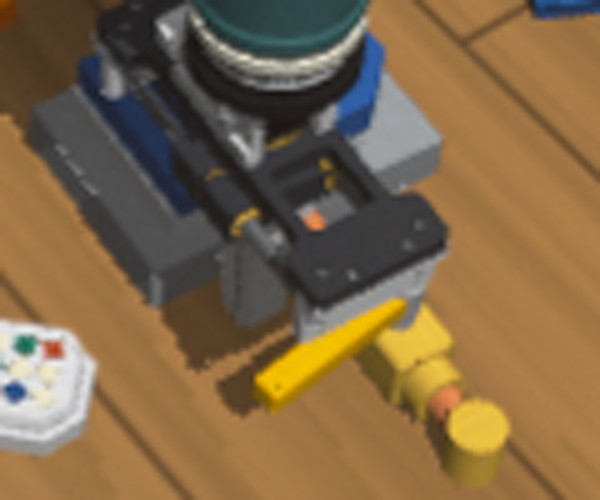

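View pics/w14.png

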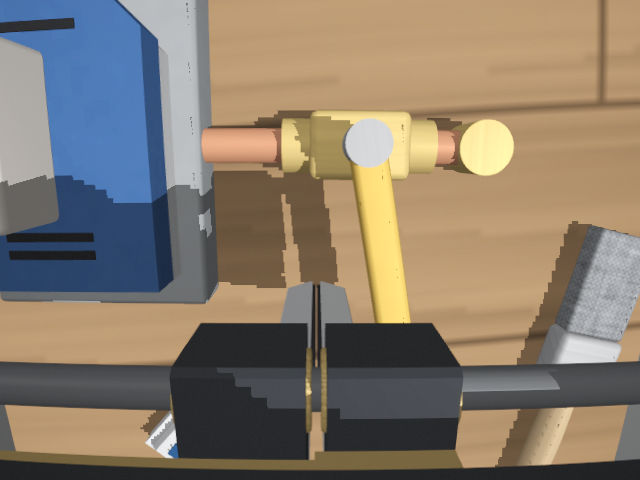

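Call:
arm_command(
  series="-0.013 0 0.008 -0.001 0.011 -0.002 0;0 0 0 0 0.001 0 0;0 0 0 0 0 0 0",
)

```text
time: 18.1
tool_pos: [0.4488, -0.2846, 0.0157]
ee_rot: [-1.566, -0.003, -1.649]
wrist_force: [0.1, 0.4, 0.4]
width: 0.0001
```

Run:
```python
from h import *
togo([.4455,-.283,.013],np.radians(-94.5))
```

```text
t 18.1 pos [ 0.4488 -0.2846  0.0157] rpy [-1.5661 -0.0033 -1.6491] F [0.1 0.4 0.4] w 0.0001
rotvec(tool) [-0.0046  0.0003  0.0033] shift cur axes [-0.0013  0.0027 -0.0034] shift tgt axes [-0.0013  0.0027 -0.0034]
```

Call:
arm_command(
  series="-0.004 0 0.003 0.01 0.002 -0.002 0;0 0 0 0.01 0 0.001 0;0 0 0 0.01 0 0.002 0;0 0 0 0.01 0 0.003 0;0 0 0 0.01 0 0.004 0;0 0 0 0 0 0 0",
)

```text
time: 18.7
tool_pos: [0.4533, -0.3375, 0.013]
ee_rot: [-1.571, 0.005, -1.649]
wrist_force: [-0.8, -0.2, 0.7]
width: 0.0004
```

Run:
```python
from h import *
togo([.471,-.362,.015],np.radians(-94.5))
cv2.imwrite('pics/w15.png',robot.snapshot('wrist'))
```

```text
t 18.7 pos [ 0.4533 -0.3375  0.013 ] rpy [-1.571  0.005 -1.649] F [-0.8 -0.2  0.7] w 0.0004
rotvec(tool) [ 0.0002  0.0004 -0.005 ] shift cur axes [ 0.023  -0.0021  0.0195] shift tgt axes [ 0.023  -0.002   0.0195]
```

View pics/w15.png

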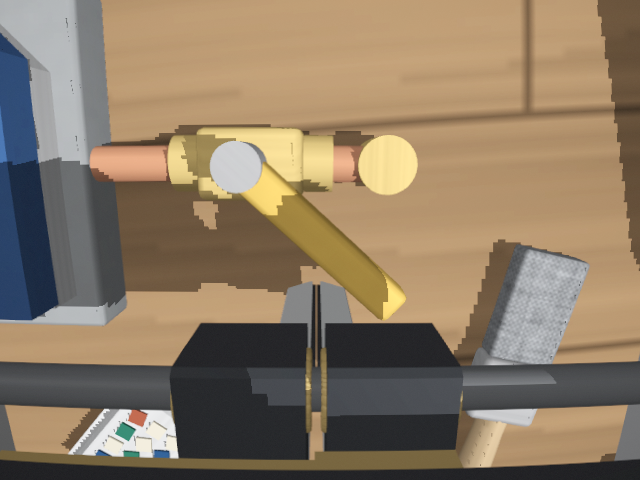

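Call:
arm_command(
  series="0 0 -0.004 0.009 0 0.006 0;0 0 0 0.008 0 0.007 0;0 0 0 0.006 0 0.008 0;0 0 0 0.004 0 0.009 0;0 0 0 0 0 0 0",
)

```text
time: 19.25
tool_pos: [0.4824, -0.3684, 0.0123]
ee_rot: [-1.574, 0.001, -1.649]
wrist_force: [0.1, -0.4, -0.1]
width: 0.0001
```

Run:
```python
from h import *
togo([.498,-.38,.015],np.radians(-94.5))
cv2.imwrite('pics/w16.png',robot.snapshot('wrist'))
```

```text
t 19.25 pos [ 0.4824 -0.3684  0.0123] rpy [-1.5737e+00  1.2000e-03 -1.6486e+00] F [ 0.1 -0.4 -0.1] w 0.0001
rotvec(tool) [ 0.0029  0.0008 -0.0012] shift cur axes [ 0.0103 -0.0028  0.0165] shift tgt axes [ 0.0103 -0.0027  0.0165]
```

View pics/w16.png

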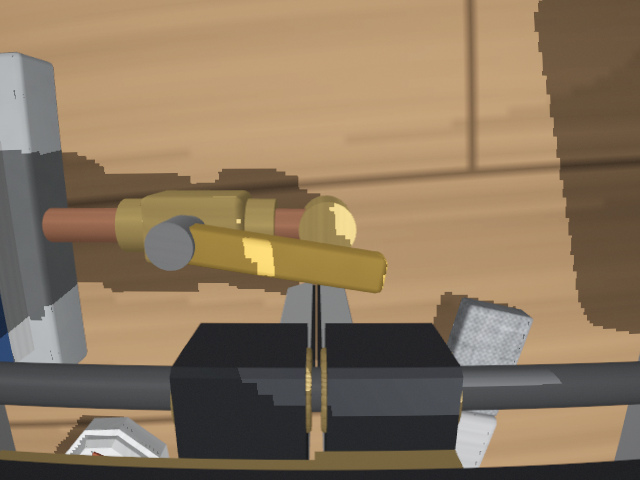

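Call:
arm_command(
  series="0.003 0 0 -0.004 -0.007 0.002 0;0 0 0 0 0 0.007 0;0 0 0 0 0 0.006 0;0 0 0 0 0 0 0",
)

```text
time: 19.7
tool_pos: [0.4934, -0.3668, 0.02]
ee_rot: [-1.581, -0.003, -1.649]
wrist_force: [-0.5, -0.2, -0.5]
width: 0.0006
```

Run:
```python
from h import *
togo([.498,-.37,.019],np.radians(-94.5))
cv2.imwrite('pics/w17.png',robot.snapshot('wrist'))
```

```text
t 19.7 pos [ 0.4934 -0.3668  0.02  ] rpy [-1.5806 -0.0025 -1.6494] F [-0.5 -0.2 -0.5] w 0.0006
rotvec(tool) [ 0.0098 -0.0001  0.0025] shift cur axes [0.0028 0.0009 0.0048] shift tgt axes [0.0028 0.001  0.0048]
```

View pics/w17.png

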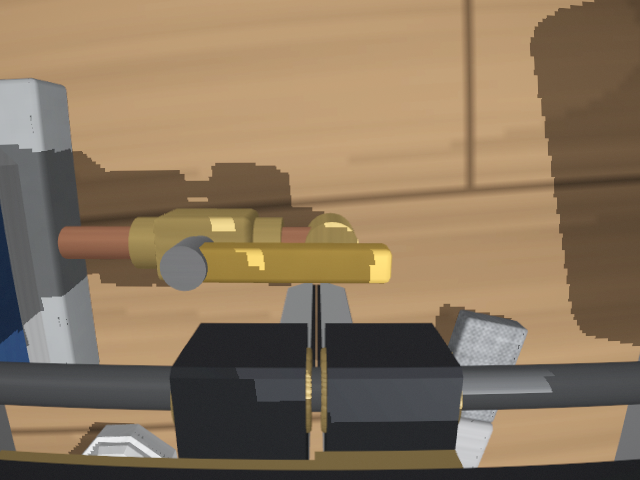

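Nearly in line; press on to the stop.

Call:
arm_command(
  series="0.01 0 0.002 0 0 0.004 0;0 0 0 0 0 0.004 0;0 0 0 0 0 0.004 0",
)

```text
time: 20.05
tool_pos: [0.4933, -0.3666, 0.02]
ee_rot: [-1.596, 0.002, -1.651]
wrist_force: [-11.0, 1.1, 6.1]
width: 0.0005
```

Call:
arm_command(
  series="0.02 0 0 0 0 0.004 0;0 0 0 0 0 0.004 0;0.005 0 0 0 0 0.003 0;0 0 0 0 0 -0.01 0;0 0 0 0 -0.005 -0.015 0;0 0 0 0 -0.03 -0.01 0;0 0 0 0 -0.04 0 0;0 0 0 0 -0.04 0 0;0 0 0 0 -0.03 0 0;0 0 0 0 0 0 0",
)

```text
time: 21.05
tool_pos: [0.4637, -0.3634, 0.1706]
ee_rot: [-1.58, 0.003, -1.65]
wrist_force: [0.3, -0.3, 1.1]
width: 0.0001
```

Run:
```python
from h import *
togo([.53,-.22,.17],np.radians(-94.5))
p=robot.camera_params('wrist');im=robot.snapshot('wrist');cv2.imwrite('pics/w18.png',im)
import pickle;pickle.dump(p,open('w18.pkl','wb'))
for n,(a,b,c,d) in {'side':(330,220,450,360),'scene':(160,220,320,320)}.items():
    im=robot.snapshot(n);cv2.imwrite(f'pics/{n}18.png',cv2.resize(im[b:d,a:c],None,fx=4,fy=4,interpolation=cv2.INTER_CUBIC))
```

```text
t 21.05 pos [ 0.4637 -0.3634  0.1706] rpy [-1.5795  0.0034 -1.6505] F [ 0.3 -0.3  1.1] w 0.0001
rotvec(tool) [ 0.0087 -0.0011 -0.0034] shift cur axes [-0.1482  0.0007  0.0546] shift tgt axes [-0.1481  0.0006  0.0548]
```

View pics/w18.png

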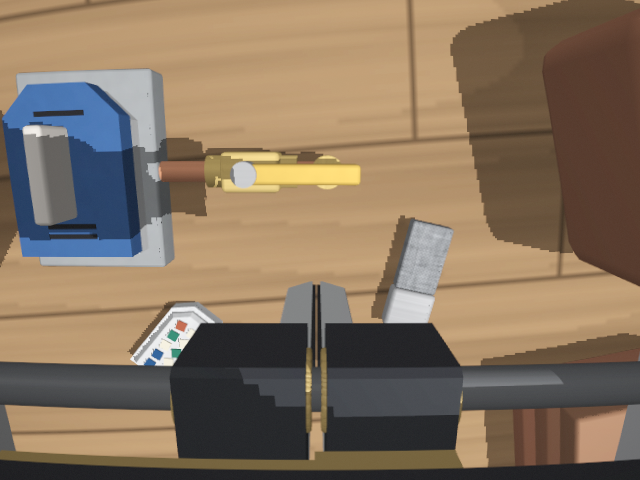

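View pics/scene18.png

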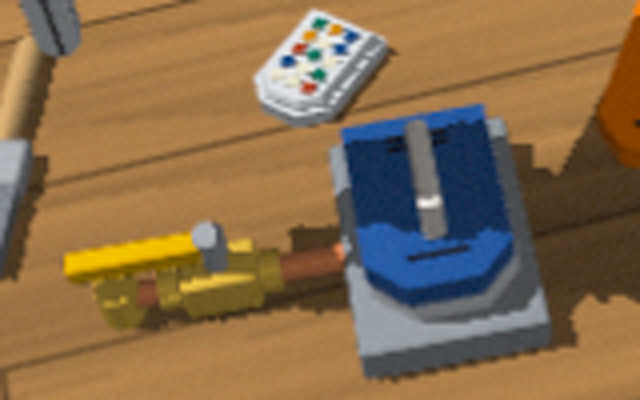

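View pics/side18.png

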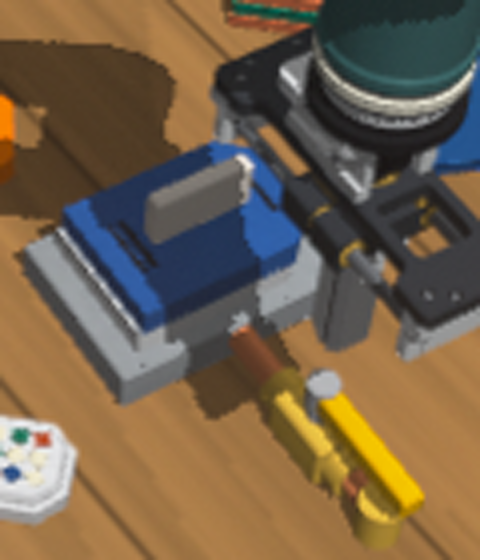

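Run:
```python
from h import *
import pickle
p=pickle.load(open('w18.pkl','rb'))
im=cv2.imread('pics/w18.png');h=cv2.cvtColor(im,cv2.COLOR_BGR2HSV)
m=(h[...,2]>225)&(h[...,1]>110)&(h[...,0]>18)&(h[...,0]<32)
pts=[]
for u in range(265,356,5):
    v=np.where(m[150:200,u])[0]+150
    v=v[(v>160)&(v<190)]
    if len(v): pts.append((u,v.min(),v.max()))
print(pts[::4])
a=ray('wrist',[(u,(b+c)/2) for u,b,c in pts],.064,p)
s=np.polyfit(a[:,1],a[:,0],1); ang=np.arctan2(-1,-s[0]);print(np.degrees(ang), 'joint', ang-(np.pi+np.radians(-4.6))+2*np.pi)
im=robot.snapshot('side');print(spot('side','cock'),spot('side','cover')[:3],spot('side','tray'))
togo([.53,-.22,.17],0)
```

```text
[(265, np.int64(166), np.int64(182)), (285, np.int64(166), np.int64(182)), (305, np.int64(166), np.int64(182)), (325, np.int64(166), np.int64(182)), (345, np.int64(166), np.int64(183))]
-94.95255092948909 joint 1.5646431522943454
[(0.76, array([ 0.5072, -0.3494,  0.0599]))] [(0.9, array([ 0.504 , -0.1819,  0.071 ])), (0.88, array([0.4315, 0.0153, 0.0209]))] [(0.79, array([ 0.336 , -0.2212,  0.0193])), (0.65, array([ 0.4571, -0.2122,  0.0394])), (0.22, array([ 0.7851, -0.1917,  0.0118]))]
t 21.4 pos [ 0.4601 -0.3606  0.1619] rpy [-1.5934  0.0132 -1.6511] F [0.4 0.2 1.1] w 0.0007
rotvec(tool) [ 0.0063 -1.6508 -0.0287] shift cur axes [-0.1458 -0.0075  0.0583] shift tgt axes [ 0.0699 -0.0081  0.1406]
```

```bash
python3 -c "
from bench import robot
print(robot.close_job())"
```

```text
the job is handed in; nothing more can be done
None
```

I put the blue cover on the larger tray with its cut corners over the tray's, let go of it, and only then turned the yellow handle to its stop. The job was handed in at about 21.4 s; no verdict was reported.

**Cover:** The wrist picture after release gave the cover at (0.529, -0.174) m, yaw -4.6°. The tray had measured (0.527, -0.172) m, yaw -4.4°. The cover's top face came out at 0.0698 m, where fully home is 0.069 m. Pressing it down stopped it dead at about 30 N.

**Tray:** I did not measure it again once the cover hid it. The cover's position puts it within a few mm of its start.

**Cock:** The handle measured about 1.565 rad, and further pushing met about 11 N with no movement. It looked in line with the pipe in all three views. The arm was then raised clear of everything.

**Bystanders:** I saw none of them touched, but I did not measure their positions afterwards.

**Checks that disagreed:**
- **Fingertips:** They sit about 30 mm short of the reported TCP. My first grasp therefore closed on nothing just above the rib. I found this in the pictures and went lower the second time.
- **Network positions:** The scene and side networks' positions for the same thing differed by up to about 35 mm. I used fits to the wrist pictures instead.

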